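Weigh two copper pendants and hang the heavier one plumb

TASK

Lay the two copper pendants by their bobs on the two pans of the balance, one on each, to find out which is heavier. Then grip the one on the side that drops by its ball, lift it clear, ease your grip so that it swings plumb in the air, and hang it by its collar in the slot of the hanger, rod well in and let go; leave the lighter one lying on its pan and leave the brush, the tin and the jar where they are.

Things in the scene. Friction and masses are not known exactly. Their poses are not given: they have to be found in the camera images.
- pendant_a: Copper pendant, looks exactly like the other; one is solid (about 0.56 kg), one hollow (0.35 kg). Square bob 28 x 28 x 60 mm; 10 mm rod from the middle of one end, with a collar (26 mm dia., 6 mm thick) and at its tip a 24 mm ball. Origin: bob centre; x axis along the rod to the ball: bob -30 to 30 mm, collar 70 to 76, ball centre 120. Mass centre near x = 14 mm.
- pendant_b: Copper pendant with the same shape, sizes and axes as the other; only weighing tells them apart. Both start lying on the bench on a flat bob face, axis level 14 mm up, ball towards the robot.
- pendant_a_ball (a point): Centre of the first pendant's ball (24 mm diameter).
- pendant_b_ball (a point): Centre of the second pendant's ball. Pinched by its ball, a pendant can turn about the line between the fingers: gripped with 120 N it stays about level, somewhere below 100 N the bob begins to sink, at 8 to 15 N it swings down to plumb in under a second, below 4 N it drops.
- pendant_a_collar (a point): On the rod's axis, the face of the first pendant's collar towards the bob: the face that rests on the hanger; 50 mm from the ball's centre.
- pendant_b_collar (a point): The same point of the second pendant.
- beam (a joint): Tilt of the balance beam, rad: 0 level, stops at -0.12 and 0.12. Positive: the right pan is down. Damped and lightly sprung to level: it takes up to a second to drop.
- balance: Balance stand fixed to the bench: wooden base 130 x 100 mm with two uprights 118 mm high. Origin under its middle at bench height; y axis along the beam towards the left pan, x axis is the beam's pivot axis (pivot 105 mm up). The beam with its two pans hangs between the uprights.
- pan_left (a point): Centre of the top face of the left (+y) pan, 70 mm above the bench with the beam level; it moves with the beam. The pan is a flat plate 70 mm (along the balance's x) by 40 mm (along its y), 120 mm from the pivot; no rim. The beam's bar leads inward from it, just lower.
- pan_right (a point): The same for the right (-y) pan.
- hanger: Hanger fixed to the bench: 6 mm steel plate, 62 mm wide, top 150 mm up, nothing above it. A 14 mm wide slot enters it from the front edge along +x; two splayed guides level with its top widen the mouth to about 35 mm. From the seat: slot end 12 mm beyond, wooden post 57 mm beyond, plate edge 33 mm and guide tips 54 mm before. Origin at bench height under the seat; x points into the slot.
- hanger_seat (a point): Seat: on the slot's middle line at the height of the plate's top face; the collar of the hung pendant is to rest here, the pendant's x axis up, the bob below the plate.
- brush: Bystander: a hand brush with a yellow handle lying on the bench beyond the balance.
- tin_a: Bystander: red tin, 60 mm diameter, 75 mm high.
- tin_b: Bystander: grey jar with black cap, 60 mm diameter, 60 mm high.
Mind the look-alikes: they are no part of the job. What is shaped like the pendant_a but green or purple is not meant.

How it is judged:
By the outcome, as a careful person would: the job done as asked, in the order asked, and still so for the second after the job is handed in, with the robot touching nothing.
It also fails if it takes over 72 s, if anything falls off the work surface, if the arm or the gripper's body presses on something with over 40 N, if the wrist force passes 120 N, or if a joint passes its speed limit or range.

ROBOT

A 7-joint arm with a two-finger parallel gripper is mounted at the origin on the work surface. World frame = base frame: x ahead of the robot, y to its left, z up, the work surface at z = 0. Lengths are in m, angles in rad, forces in N, time in s.
With the tool pointing down it reaches from about 0.4 to 0.85 m from the base axis. Payload 10.4 kg.
Tool frame: the origin (TCP) lies at the very end of the fingers, on their centre line; the grasp point (between the pads) lies manip.grasp_offset behind it (manip.grasp_offset is the distance from the TCP to the grasp point, in m); z points along the fingers, x is the direction in which the jaws open and shut, and the axes are right-handed (so a half turn about z gives the same grasp; the last joint's range is limited). The gripper opens to 85 mm and grips with 20 to 120 N. Pads are 22 mm wide; open, the fingers measure 114 mm over their backs; the gripper's body (76 mm by 85 mm) begins 54 mm behind the grasp point. The pads swing forward as they close: fully open they stand 13 mm farther back than shut.
Start: joints at [1.285, 0.332, -0.065, 1.46, 0.022, 1.35, -0.088], TCP at [0.162, -0.604, 0.231] pointing down, gripper open.
Joint ranges: [-2.6, 2.6], [-0.5, 2.12], [-1.47, 1.34], [0.16, 2.42], [-1.27, 4.41], [0.06, 2.06], [-2.6, 2.6]. Speed limits (rad/s): [2.22, 2.22, 2.79, 2.79, 3.14, 3.14, 3.14].

INTERFACE

Orientations are given as a unit quaternion [x, y, z, w].
In Python, from workcell import manip gives the robot as it stands.
- The arm moves only by the shell command python3 -m crank 'ROWS' [FORCE]. ROWS is JSON, a list that holds one entry, the list of rows, each a list of 7 numbers: the shift along the world's x, y, z in units of 60 mm (1.0 is 60 mm), then the turn, a rotation vector about the world's x, y, z in units of 5 degrees (1.0 is 5 degrees), then the finger opening in mm, from 0 to 85.4. A call has 1 to 8 rows; each row shifts and turns the commanded pose from where the row before left it; what a row does not reach is not made up. A row lasts 1/8 s, in which the tool goes at most 62.5 mm and 10.7 degrees, less where a joint would pass 70% of its speed; a pose out of reach is approached as far as the arm can. A call is refused whole if a number of a shift passes 1 or a number of a turn 1, either way. A call with a gripper value outside its range is refused whole. The fingers move at their own pace and stop on an object; FORCE is the grip in N (left out, the last holds). Time passes only in rows, so rows that do not move let the fingers close. It gives the time, the measured TCP pose, the force and the opening at its end, in the units of the state.
- manip.get_obs(): the state, without advancing time (a new reading comes with each control period).
- manip.camera(name): name is "scene" or "top" or "wrist"; returns (picture, depth): 384x512x3 uint8, blue, green, red; 384x512 float32, m along the optical axis (not along the pixel's ray), 0 where there is no reading.
- manip.get_calibration(name): a dict with "fx", "fy", "cx", "cy" (pixels), "rvec" (rotation vector, rad) and "tvec" (3), from world to camera coordinates, as OpenCV has them; the wrist camera has in their place "T_tool_cam" (4x4, takes a point from camera to tool coordinates, whose origin is the TCP and whose axes are the tool frame's). Camera axes: x right, y down, z forward; pixel columns grow to the right and rows downward; lengths in m; the calibration is good to about 2 mm. A picture is of the moment at which its call begins: read the wrist's pose just before it. get_calibration takes no time and is no camera call.
- manip.hand_in(): hands the job in, once; it reports no verdict.
The state is a dict: "clock": time; "joint_pos": joint angles; "joint_velocities": joint speeds; "tau": joint torques, N m; "position": TCP position; "ee_rot": TCP orientation; "ft_force": force on the tool from outside, world axes, zero at the start; "torque": the same for the moment, N m; "grip_width": opening from 0.0 (shut) to 1.0 (fully open).
Only numpy, scipy, OpenCV 4.12 (cv2) and the standard library are available. Lean on these libraries where they do the work, as an engineer would, in place of code of your own. Each camera call takes 0.05 s, during which the arm holds its last target.

## Working session

There is one attempt and no reset: what is moved stays moved. The work goes in short steps, Python scripts to look and compute and a shell command to move; the robot and the scene stay as the last step left them, time stands still between calls to the robot, and variables do not carry over. Pictures are saved under pics/ and viewed, and the job is handed in when it is done.

```bash
ls; mkdir -p pics; python3 - <<'E'
from workcell import manip
import cv2,numpy as np
o=manip.get_obs();print(o);print(manip.grasp_offset)
for n in ["scene","top","wrist"]:
    p,d=manip.camera(n);cv2.imwrite(f"pics/{n}0.png",p);np.save(f"pics/{n}0.npy",d);print(n,manip.get_calibration(n))
E
```

```text
pics
{'clock': 0.0, 'joint_pos': array([ 1.28541818,  0.33284986, -0.06472592,  1.4609622 ,  0.02159565,
        1.34991497, -0.08853887]), 'joint_velocities': array([-0.00140093,  0.00073559, -0.00105446, -0.0016263 , -0.00034109,
        0.00041888,  0.00061914]), 'tau': array([ 1.88302402e-03, -6.25444651e+01,  5.01976430e-02, -3.91601801e+01,
        1.61922741e-02,  9.88638669e-03,  9.31311945e-06]), 'position': array([ 0.16226136, -0.60316515,  0.23051978]), 'ee_rot': array([ 7.93652814e-01, -6.08370523e-01, -5.87639336e-04, -4.15036310e-04]), 'ft_force': array([-0.37381354, -0.62569102,  0.06116685]), 'torque': array([-0.05234647,  0.05692903,  0.01708323]), 'grip_width': 0.9991840810598996}
0.0187
scene {'fx': 418.73029662616364, 'fy': 418.73029662616364, 'cx': 255.10535297956687, 'cy': 193.99752322703736, 'rvec': array([ 2.35311849,  0.75772387, -0.24817101]), 'tvec': array([-0.39642988, -0.22834713,  1.41783142])}
top {'fx': 380.6137962063667, 'fy': 380.6137962063667, 'cx': 247.72936128285193, 'cy': 197.72160028114027, 'rvec': array([ 2.16174449, -2.11254151,  0.19285627]), 'tvec': array([-0.07452578,  0.54849122,  1.17520943])}
wrist {'fx': 304.00302668653956, 'fy': 304.00302668653956, 'cx': 255.42168801896696, 'cy': 198.7630147699402, 'T_tool_cam': array([[ 9.99999538e-01, -5.13354926e-04, -8.12259387e-04,
         6.72916326e-04],
       [ 7.19115309e-04,  9.60498780e-01,  2.78283268e-01,
        -7.10060038e-02],
       [ 6.37316064e-04, -2.78283724e-01,  9.60498705e-01,
        -1.42888624e-01],
       [ 0.00000000e+00,  0.00000000e+00,  0.00000000e+00,
         1.00000000e+00]])}
```

View pics/scene0.png

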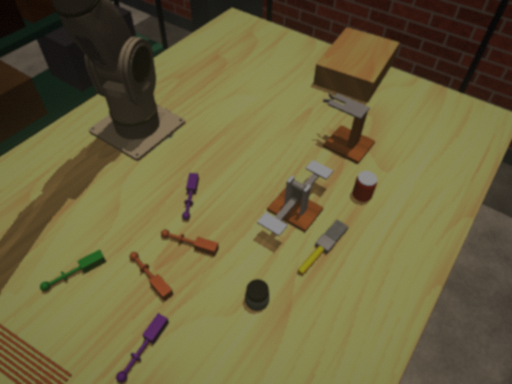

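View pics/top0.png

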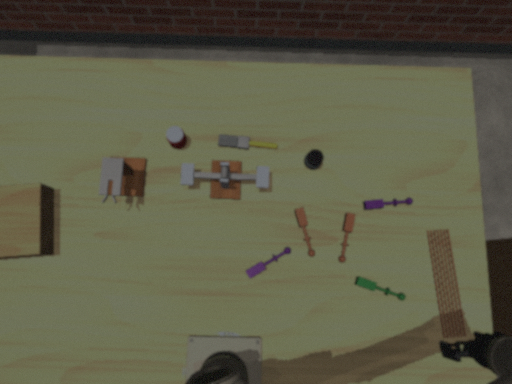

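View pics/wrist0.png

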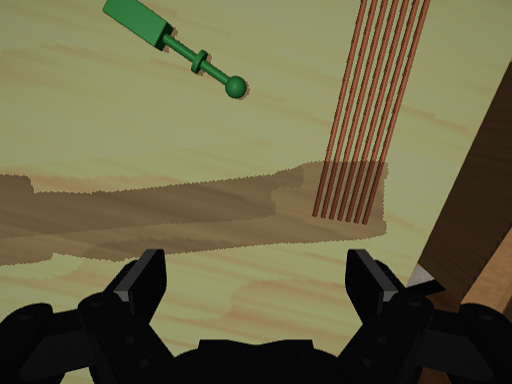

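Copper candidates in the top picture are (305,230) and (347,237). The look-alikes are purple at (270,262) and (387,203), green at (380,288), and the copper bars at (447,285), which are not pendants. I'll choose the first two, then crop close and measure.

```bash
cat > h.py <<'E'
import cv2,numpy as np
from workcell import manip
from scipy.spatial.transform import Rotation as R
def pose(o=None):
    o=o or manip.get_obs(); return np.array(o['position']),R.from_quat(o['ee_rot'])
def cam(name,o=None):
    """returns K, Rcw (cam->world), cam centre"""
    c=manip.get_calibration(name)
    K=(c['fx'],c['fy'],c['cx'],c['cy'])
    if name=='wrist':
        p,r=pose(o);T=np.array(c['T_tool_cam']); return K,r.as_matrix()@T[:3,:3],p+r.as_matrix()@T[:3,3]
    M=cv2.Rodrigues(np.array(c['rvec']))[0]; return K,M.T,-M.T@np.array(c['tvec'])
def onplane(C,u,v,z):
    K,M,c=C; u=np.asarray(u,float);v=np.asarray(v,float)
    d=np.stack([(u-K[2])/K[0],(v-K[3])/K[1],np.ones_like(u)],-1)@M.T
    return c+d*((z-c[2])/d[...,2])[...,None]
def bydepth(C,u,v,dep):
    K,M,c=C; u=np.asarray(u,float);v=np.asarray(v,float)
    return c+(np.stack([(u-K[2])/K[0],(v-K[3])/K[1],np.ones_like(u)],-1)*np.asarray(dep)[...,None])@M.T
def proj(C,P):
    K,M,c=C;q=(np.atleast_2d(P)-c)@M; return np.stack([K[0]*q[:,0]/q[:,2]+K[2],K[1]*q[:,1]/q[:,2]+K[3]],-1)
def shot(name,fn):
    o=manip.get_obs();p,d=manip.camera(name);cv2.imwrite('pics/'+fn+'.png',p);np.save('pics/'+fn+'.npy',d);return p,d,cam(name,o)
E
python3 - <<'E'
from h import *
C=cam('top');p=cv2.imread('pics/top0.png');d=np.load('pics/top0.npy')
cv2.imwrite('pics/c1.png',cv2.resize(p[130:300,80:420],None,fx=2.3,fy=2.3,interpolation=cv2.INTER_CUBIC))
h=cv2.cvtColor(p,cv2.COLOR_BGR2HSV)
print(h[222,347],h[218,302],h[190,135])
v,u=np.mgrid[0:384,0:512]
P=bydepth(C,u,v,d); 
for n,(x0,y0,x1,y1) in dict(a=(290,200,320,260),b=(335,205,360,265)).items():
    m=np.zeros(d.shape,bool);m[y0:y1,x0:x1]=1
    cm=m&(h[...,1]>140)&((h[...,0]<14))
    ys,xs=np.nonzero(cm);Q=onplane(C,xs,ys,0.018)
    c=Q.mean(0)[:2];w,V=np.linalg.eigh(np.cov(Q[:,:2].T));ax=V[:,1];ax*=-np.sign(ax[0])
    t=(Q[:,:2]-c)@ax;s=(Q[:,:2]-c)@V[:,0]
    print(n,len(xs),c,ax,t.min(),t.max(), 'bobcentre est',c+ax*(t.min()+.03),'ball',c+ax*(t.max()-.012),np.degrees(np.arctan2(ax[1],ax[0])))
def st(n,box,zl,zh):
    x0,y0,x1,y1=box;Q=P[y0:y1,x0:x1].reshape(-1,3);Q=Q[(Q[:,2]>zl)&(Q[:,2]<zh)]
    r=cv2.minAreaRect((Q[:,:2]*1000).astype(np.float32));print(n,len(Q),Q.mean(0).round(4),np.ptp(Q,0).round(3),r)
st('panL',(178,158,200,192),.055,.085)
st('panR',(252,158,274,192),.055,.085)
st('plate',(90,150,150,205),.135,.165)
print(P[176,225],P[176,188],P[176,262],P[300,300])
E
```

```text
[ 10 132 106] [  9 130 108] [ 12 135  87]<stdin>:12: RuntimeWarning: Mean of empty slice.
  ret = um.true_divide(
  avg = a.mean(axis, **keepdims_kw)
<stdin>:12: RuntimeWarning: Degrees of freedom <= 0 for slice
  c *= np.true_divide(1, fact)
  c *= np.true_divide(1, fact)
Traceback (most recent call last):
ValueError: zero-size array to reduction operation minimum which has no identity
```

View pics/c1.png

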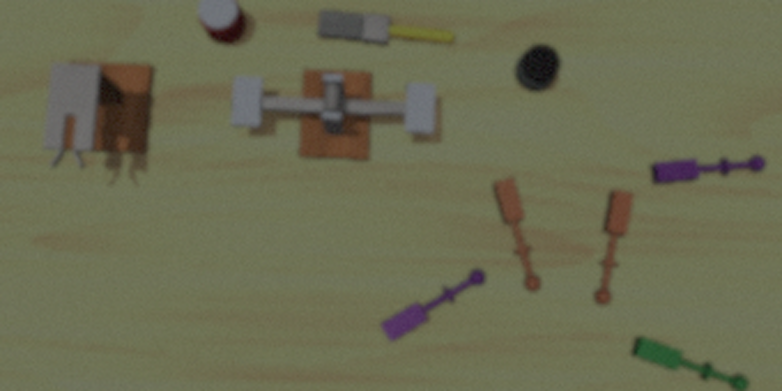

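The crop shows the two copper pendants, bobs up (away from the robot) and balls down, at full-image pixels (301,217)/(311,253) and (349,222)/(342,259). The hanger slot opens towards the robot (downwards in the picture) at (110,190).

```bash
python3 - <<'E'
from h import *
np.set_printoptions(suppress=True,precision=4)
C=cam('top');p=cv2.imread('pics/top0.png');d=np.load('pics/top0.npy')
h=cv2.cvtColor(p,cv2.COLOR_BGR2HSV)
print(h[300,300],h[230,330],h[250,311],C[2])
v,u=np.mgrid[0:384,0:512]
P=bydepth(C,u,v,d)
for n,(x0,y0,x1,y1) in dict(a=(290,200,320,262),b=(335,205,360,265)).items():
    m=np.zeros(d.shape,bool);m[y0:y1,x0:x1]=1
    cm=m&(h[...,1]>105)&((h[...,0]<15))
    ys,xs=np.nonzero(cm);Q=onplane(C,xs,ys,0.018)
    c=Q.mean(0)[:2];w,V=np.linalg.eigh(np.cov(Q[:,:2].T));ax=V[:,1];ax=ax*-np.sign(ax[0])
    t=(Q[:,:2]-c)@ax
    print(n,len(xs),c,ax,t.min(),t.max(), 'bob',c+ax*(t.min()+.03),'ball',c+ax*(t.max()-.012),np.degrees(np.arctan2(ax[1],ax[0])))
def st(n,box,zl,zh):
    x0,y0,x1,y1=box;Q=P[y0:y1,x0:x1].reshape(-1,3);Q=Q[(Q[:,2]>zl)&(Q[:,2]<zh)]
    r=cv2.minAreaRect((Q[:,:2]*1000).astype(np.float32));print(n,len(Q),Q.mean(0).round(4),np.ptp(Q,0).round(3),r)
st('panL',(178,158,200,192),.055,.085)
st('panR',(252,158,274,192),.055,.085)
st('plate',(90,150,150,205),.135,.165)
print(P[176,225],P[176,188],P[176,262],P[300,300])
E
```

```text
[ 33  59 116] [ 26  76 108] [ 12 132  85] [ 0.3433 -0.0519  1.2518]
a 225 [ 0.4659 -0.2456] [-0.9636 -0.2672] -0.05993791834536889 0.09644622593781892 bob [ 0.4948 -0.2376] ball [ 0.3846 -0.2682] -164.5017985364822
b 240 [ 0.4535 -0.3873] [-0.9773  0.2118] -0.059082732846745895 0.09945302704939395 bob [ 0.4819 -0.3934] ball [ 0.368  -0.3687] 167.76924799501097
panL 319 [0.6192 0.1304 0.07  ] [0.07 0.06 0.02] ((619.9154052734375, 124.92523956298828), (70.26481628417969, 59.53911590576172), 0.5301199555397034)
panR 304 [ 0.6154 -0.1036  0.0702] [0.071 0.051 0.017] ((616.2621459960938, -99.26402282714844), (70.54338073730469, 51.02549743652344), 0.7397175431251526)
plate 801 [0.5871 0.3448 0.1504] [0.136 0.065 0.021] ((578.3173828125, 345.56103515625), (63.68349838256836, 136.39076232910156), 89.24602508544922)
[0.6036 0.0095 0.1173] [0.6118 0.1296 0.0689] [ 0.6174 -0.1056  0.0697] [ 0.2308 -0.2363  0.0017]
```

```bash
python3 -m crank '[[[0.55,0.6,0,0,0,0,85],[0.55,0.6,0,0,0,0,85],[0.55,0.6,0,0,0,0,85],[0.55,0.6,0,0,0,0,85],[0.55,0.6,0,0,0,0,85],[0.55,0.6,0,0,0,0,85],[0.55,0.6,0,0,0,0,85],[0.55,0.6,0,0,0,0,85]]]' 100; python3 -m crank '[[[0.4,0.6,-0.2,0,0,0,85],[0.4,0.6,-0.2,0,0,0,85],[0,0,0,0,0,0,85]]]'
python3 - <<'E'
from h import *
o=manip.get_obs();print(o['clock'],pose()[0])
shot('wrist','w1')
E
```

```text
clock: 1.15
position: [0.4272, -0.3142, 0.2312]
ee_rot: [0.794, -0.608, -0.0, 0.0]
ft_force: [-0.4, -0.5, 0.2]
grip_width: 0.993
clock: 1.52
position: [0.4757, -0.2397, 0.2063]
ee_rot: [0.795, -0.606, -0.001, -0.001]
ft_force: [0.1, 0.2, -0.3]
grip_width: 1.0
1.525 [ 0.47567342 -0.23967805  0.20633196]
```

View pics/w1.png

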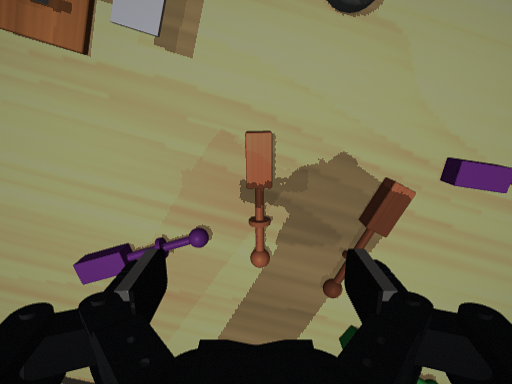

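The wrist view shows pendant a nearly straight in the picture: bob (259,160), ball (260,258). Pendant b: bob (387,207), ball (333,288).

```bash
cat >> h.py <<'E'
def pend(p,C,seed,zax=0.014,show=None,hmax=16,smin=105,vmin=30):
    """bob contour + ball centre from a copper blob containing seed (u,v); bench-level pose with axis height zax"""
    h=cv2.cvtColor(p,cv2.COLOR_BGR2HSV)
    m=((h[...,0]<hmax)&(h[...,1]>smin)&(h[...,2]>vmin)).astype(np.uint8)
    n,L=cv2.connectedComponents(m); l=L[seed[1],seed[0]]
    m=(L==l).astype(np.uint8) if l else m*0
    ys,xs=np.nonzero(m);Q=onplane(C,xs,ys,zax)[:,:2]
    c=Q.mean(0);w,V=np.linalg.eigh(np.cov(Q.T));ax=V[:,1]
    t=(Q-c)@ax; s=(Q-c)@V[:,0]
    return xs,ys,Q,m
E
python3 - <<'E'
from h import *
np.set_printoptions(suppress=True,precision=4)
p=cv2.imread('pics/w1.png');d=np.load('pics/w1.npy');C=cam('wrist')
h=cv2.cvtColor(p,cv2.COLOR_BGR2HSV)
for n,s in dict(a=(259,160),b=(387,207)).items():
    xs,ys,Q,m=pend(p,C,s); print(n,len(xs))
    D=bydepth(C,xs,ys,d[ys,xs]); print(' z hi',np.percentile(D[:,2],[5,50,95]))
    top=D[:,2]>0.0245; T=D[top]
    r=cv2.minAreaRect((T[:,:2]*1000).astype(np.float32));print(' top',top.sum(),r)
E
python3 - <<'E'
from h import *
C=cam('wrist');print(onplane(C,[260,260,333],[258,222,288],0.014),pose()[1].as_matrix()[:,0])
E
```

```text
a 2410
 z hi [0.0169 0.028  0.0297]
 top 1619 ((458.6142883300781, -250.45919799804688), (177.69842529296875, 27.27058219909668), 15.971717834472656)
b 2018
 z hi [0.0076 0.0282 0.0298]
 top 1348 ((497.3522033691406, -314.3918762207031), (195.3423614501953, 59.03120040893555), 78.22022247314453)
[[ 0.37824788 -0.27440267  0.014     ]
 [ 0.42328713 -0.26197141  0.014     ]
 [ 0.36224007 -0.37396419  0.014     ]] [ 2.62704266e-01 -9.64876065e-01 -8.05304386e-04]
```

```bash
python3 - <<'E'
from h import *
p=cv2.imread('pics/w1.png');d=np.load('pics/w1.npy');C=cam('wrist')
xs,ys,Q,m=pend(p,C,(259,160));D=bydepth(C,xs,ys,d[ys,xs]);k=(D[:,2]>.0245)&(ys<192)
print(cv2.minAreaRect((D[k,:2]*1000).astype(np.float32)))
print(cv2.minAreaRect(np.stack([xs,ys],1)[k].astype(np.float32)))
xs,ys,Q,m=pend(p,C,(387,207));D=bydepth(C,xs,ys,d[ys,xs]);k=(D[:,2]>.0245)&(D[:,0]>.445)
k2=k&(np.abs(D[:,1]+.393)<.04);print(cv2.minAreaRect((D[k2,:2]*1000).astype(np.float32)))
E
```

```text
((505.32269287109375, -237.09071350097656), (80.53070831298828, 27.27058219909668), 15.971718788146973)
((258.0, 160.0), (56.0, 26.0), 90.0)
((480.3452453613281, -395.8854064941406), (28.698081970214844, 59.098716735839844), 78.50394439697266)
```

```bash
python3 - <<'E'
from h import *
C=cam('wrist');q=onplane(C,[258.5,258.5,258.5],[160,131,188],.028);print(q,q[1]-q[2])
E
```

```text
[[ 0.49550684 -0.24019574  0.028     ]
 [ 0.52456557 -0.23221827  0.028     ]
 [ 0.46593807 -0.24831323  0.028     ]] [0.0586275  0.01609497 0.        ]
```

```bash
python3 -m crank '[[[0.13,-0.07,-0.7,0,0,0,60],[0,0,-0.7,0,0,0,60],[0,0,-0.7,0,0,0,60],[0,0,-0.7,0,0,0,60],[0,0,-0.4,0,0,0,60],[0,0,-0.17,0,0,0,60],[0,0,0,0,0,0,60]]]' 80; python3 -m crank '[[[0,0,0,0,0,0,20],[0,0,0,0,0,0,20],[0,0,0,0,0,0,20],[0,0,0,0,0,0,20]]]' 80; python3 - <<'E'
from h import *
shot('wrist','w2')
E
```

```text
clock: 2.45
position: [0.4819, -0.2485, 0.0052]
ee_rot: [0.793, -0.609, -0.0, 0.0]
ft_force: [0.9, 0.8, 0.6]
grip_width: 0.702
clock: 2.95
position: [0.483, -0.2477, 0.0066]
ee_rot: [0.794, -0.608, 0.001, -0.0]
ft_force: [-2.4, 2.3, 7.9]
grip_width: 0.311
```

View pics/w2.png

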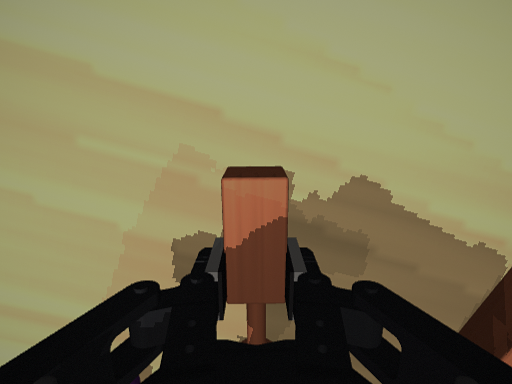

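Gripped, bob in the middle of the pads. Now I'll lift, carry it to above the left pan while turning it, and look.

```bash
python3 -m crank '[[[0,0,0.3,0,0,0,20],[0,0,0.6,0,0,0,20],[0,0,0.8,0,0,0,20],[0,0,0.8,0,0,0,20],[0,0,0.5,0,0,0,20]]]' 80; python3 -m crank '[[[0.1,0.4,0,0,0,-0.39,20],[0.3,0.7,0,0,0,-0.39,20],[0.3,0.7,0,0,0,-0.39,20],[0.3,0.8,0,0,0,-0.39,20],[0.3,0.8,0,0,0,-0.39,20],[0.3,0.8,0,0,0,-0.39,20],[0.3,0.8,0,0,0,-0.39,20],[0.16,0.7,0,0,0,-0.39,20]]]'; python3 -m crank '[[[0.1,0.4,0,0,0,0,20],[0,0.2,0,0,0,0,20],[0,0,0,0,0,0,20]]]'; python3 - <<'E'
from h import *
p,d,C=shot('wrist','w3')
v,u=np.mgrid[0:384,0:512];P=bydepth(C,u,v,d)
k=(P[...,2]>.06)&(P[...,2]<.076)&(d>0)&(v<240)
n,L,S,_=cv2.connectedComponentsWithStats(k.astype(np.uint8))
for i in range(1,n):
    if S[i,4]>400: q=P[L==i];print(S[i],cv2.minAreaRect((q[:,:2]*1000).astype(np.float32)),q[:,2].mean())
E
```

```text
clock: 3.62
position: [0.4825, -0.248, 0.1887]
ee_rot: [0.794, -0.608, 0.002, -0.0]
ft_force: [-0.2, -0.5, -5.3]
grip_width: 0.309
clock: 4.62
position: [0.6059, 0.0959, 0.1859]
ee_rot: [-0.704, 0.711, -0.0, 0.0]
ft_force: [-0.1, -0.0, -5.4]
grip_width: 0.312
clock: 5.0
position: [0.6114, 0.1303, 0.1854]
ee_rot: [-0.704, 0.71, -0.0, -0.0]
ft_force: [0.2, -0.8, -5.8]
grip_width: 0.308
[ 151    0   79   66 3643] ((740.739013671875, 177.0553436279297), (44.13469314575195, 57.12340545654297), 4.79534912109375) 0.07350726150004745
[229 146  48  20 929] ((645.8480224609375, 132.1245574951172), (39.98434066772461, 16.474199295043945), 89.33865356445312) 0.07014533904286334
[ 425  148   87   78 2397] ((607.8484497070312, -60.818050384521484), (71.32916259765625, 71.5213851928711), 11.619462966918945) 0.06599700265686102
[  0 159  48  29 430] ((640.075927734375, 331.49993896484375), (41.56927490234375, 18.600698471069336), 57.222530364990234) 0.0682820590469207
[ 287  172  114   30 1975] ((616.3577880859375, 51.8646354675293), (24.55544090270996, 99.209228515625), 1.3381110429763794) 0.06463187109817642
```

View pics/w3.png

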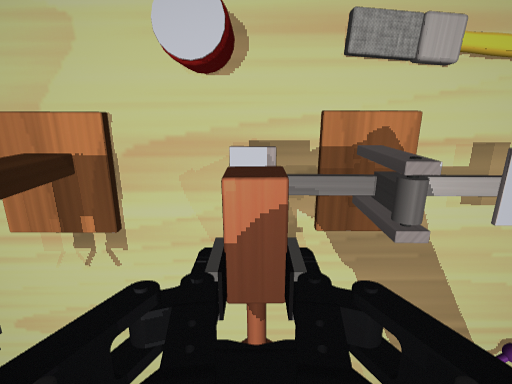

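```bash
python3 -m crank '[[[0,0.03,-0.5,0,0,0,20],[0,0,-0.6,0,0,0,20],[0,0,-0.4,0,0,0,20],[0,0,-0.2,0,0,0,20],[0,0,0,0,0,0,20],[0,0,0,0,0,0,20]]]' 80; python3 -m crank '[[[0,0,-0.05,0,0,0,20],[0,0,-0.03,0,0,0,20],[0,0,0,0,0,0,20]]]'
```

```text
clock: 5.8
position: [0.6126, 0.1319, 0.0845]
ee_rot: [-0.704, 0.711, -0.001, 0.001]
ft_force: [-0.6, -0.0, -4.2]
grip_width: 0.304
clock: 6.18
position: [0.6117, 0.132, 0.0782]
ee_rot: [-0.704, 0.71, -0.0, -0.0]
ft_force: [0.9, 0.2, -5.4]
grip_width: 0.31
```

```bash
python3 -m crank '[[[0,0,-0.03,0,0,0,20],[0,0,0,0,0,0,20],[0,0,0,0,0,0,20]]]' 80; python3 - <<'E'
from h import *
shot('scene','s3')
print([ (manip.get_obs()['ft_force'],pose()[0]) ])
p=cv2.imread('pics/s3.png');cv2.imwrite('pics/s3c.png',cv2.resize(p[80:280,220:400],None,fx=3,fy=3,interpolation=cv2.INTER_CUBIC))
E
```

```text
clock: 6.55
position: [0.6118, 0.1321, 0.0765]
ee_rot: [-0.704, 0.71, -0.0, -0.0]
ft_force: [-1.2, 0.0, -5.1]
grip_width: 0.307
[(array([-0.43783247,  0.2371346 , -4.68198953]), array([0.61180196, 0.13206505, 0.07654867]))]
```

View pics/s3c.png

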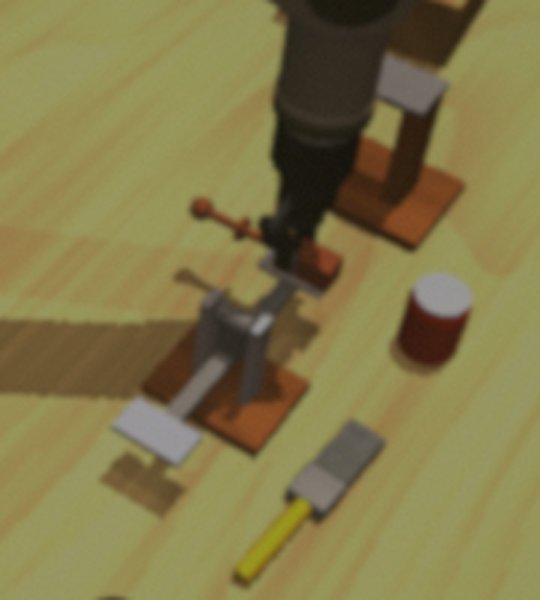

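```bash
python3 -m crank '[[[0,0,-0.03,0,0,0,20],[0,0,0,0,0,0,20],[0,0,0,0,0,0,20]]]' 80;  python3 -m crank '[[[0,0,0,0,0,0,32],[0,0,0,0,0,0,36],[0,0,0,0,0,0,40],[0,0,0,0,0,0,44],[0,0,0,0,0,0,44],[0,0,0,0,0,0,44]]]'; python3 - <<'E'
from h import *
shot('wrist','w4')
E
```

```text
clock: 6.98
position: [0.6117, 0.1321, 0.0747]
ee_rot: [-0.704, 0.71, 0.0, -0.0]
ft_force: [0.3, 0.9, -4.6]
grip_width: 0.31
clock: 7.72
position: [0.6118, 0.132, 0.0747]
ee_rot: [-0.704, 0.71, -0.0, -0.0]
ft_force: [-0.7, 0.7, -0.9]
grip_width: 0.512
```

View pics/w4.png

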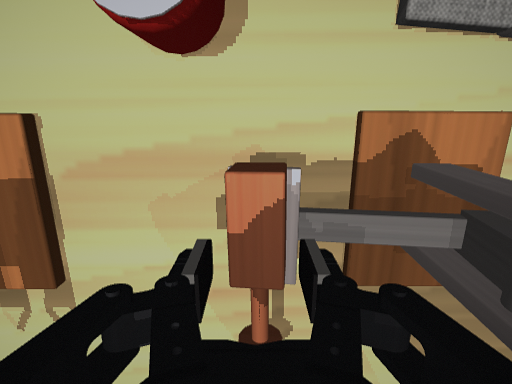

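Released: the pan has dropped, with the bob lying on it (233–288, 165–290). I'll rise and check how it lies.

```bash
python3 -m crank '[[[0,0,0.3,0,0,0,48],[0,0,0.6,0,0,0,55],[0,0,0.8,0,0,0,60],[0,0,0.8,0,0,0,60],[0,0,0,0,0,0,60]]]' 80; python3 - <<'E'
from h import *
np.set_printoptions(suppress=True,precision=4)
p,d,C=shot('wrist','w5')
v,u=np.mgrid[0:384,0:512];P=bydepth(C,u,v,d)
xs,ys,Q,m=pend(p,C,(258,230),.08);D=P[ys,xs];k=D[:,0]>.59
print(cv2.minAreaRect((D[k,:2]*1000).astype(np.float32)),D[k].mean(0))
E
```

```text
clock: 8.4
position: [0.6136, 0.1331, 0.2306]
ee_rot: [-0.704, 0.71, -0.002, 0.003]
ft_force: [0.5, -0.2, -0.2]
grip_width: 0.704
((636.8674926757812, 132.69949340820312), (93.50177001953125, 33.38654708862305), 0.011212368495762348) [0.6287 0.1307 0.0843]
```

View pics/w5.png

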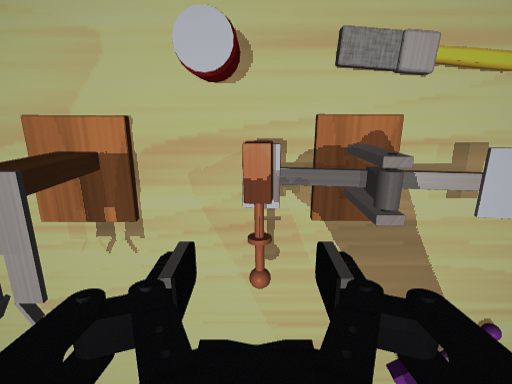

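Lying well on the pan and clear of everything. Now for pendant b.

```bash
python3 -m crank '[[[-0.2,-0.5,0,0,0,-0.275,60],[-0.3,-0.85,0,0,0,-0.275,60],[-0.3,-0.85,0,0,0,-0.275,60],[-0.3,-0.85,0,0,0,-0.275,60],[-0.3,-0.85,0,0,0,-0.275,60],[-0.3,-0.85,0,0,0,-0.275,60],[-0.3,-0.85,0,0,0,-0.275,60],[-0.3,-0.85,0,0,0,-0.275,60]]]' 80; python3 -m crank '[[[-0.13,-0.85,-0.1,0,0,0,60],[0,-0.85,-0.2,0,0,0,60],[0,-0.5,-0.2,0,0,0,60],[0,-0.12,0,0,0,0,60],[0,0,0,0,0,0,60]]]'; python3 - <<'E'
from h import *
np.set_printoptions(suppress=True,precision=4)
p,d,C=shot('wrist','w6')
v,u=np.mgrid[0:384,0:512];P=bydepth(C,u,v,d)
print(pose()[1].as_matrix()[:,0])
xs,ys,Q,m=pend(p,C,(258,160));print(len(xs));D=P[ys,xs];k=(D[:,2]>.026)&(D[:,2]<.032)&(D[:,0]>.44)
print(cv2.minAreaRect((D[k,:2]*1000).astype(np.float32)))
E
```

```text
clock: 9.45
position: [0.4725, -0.2563, 0.2244]
ee_rot: [-0.632, 0.775, 0.0, -0.0]
ft_force: [-0.5, 0.3, -0.6]
grip_width: 0.702
clock: 10.07
position: [0.4661, -0.3935, 0.1946]
ee_rot: [-0.633, 0.775, 0.0, 0.0]
ft_force: [0.2, 0.8, -0.4]
grip_width: 0.698
[-0.1988 -0.98   -0.0005]
2564
((482.0205383300781, -393.98345947265625), (27.496614456176758, 58.526710510253906), 78.95945739746094)
```

View pics/w6.png

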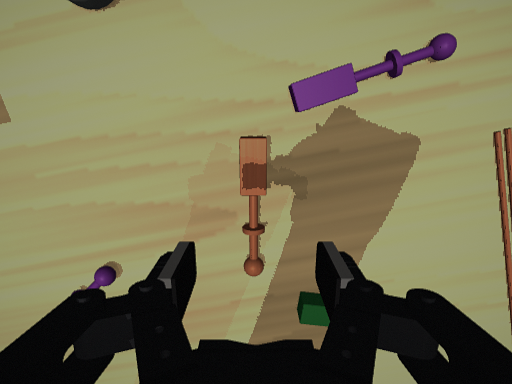

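Bob b at (253,165), straight below the fingers. Going down.

```bash
python3 -m crank '[[[0.06,0.03,-0.7,0,0,0,60],[0,0,-0.7,0,0,0,60],[0,0,-0.7,0,0,0,60],[0,0,-0.6,0,0,0,60],[0,0,-0.3,0,0,0,60],[0,0,-0.15,0,0,0,60],[0,0,0,0,0,0,60]]]' 80; python3 -m crank '[[[0,0,0,0,0,0,20],[0,0,0,0,0,0,20],[0,0,0,0,0,0,20],[0,0,0,0,0,0,20]]]' 80; python3 -m crank '[[[0,0,0.3,0,0,0,20],[0,0,0.6,0,0,0,20],[0,0,0.8,0,0,0,20],[0,0,0.8,0,0,0,20],[0,0,0.5,0,0,0,20],[0,0,0,0,0,0,20]]]' 80;
```

```text
clock: 11.0
position: [0.4701, -0.3923, 0.0064]
ee_rot: [-0.633, 0.775, -0.0, 0.0]
ft_force: [0.4, -0.9, -0.5]
grip_width: 0.707
clock: 11.5
position: [0.4703, -0.3929, 0.0071]
ee_rot: [-0.632, 0.775, -0.001, 0.0]
ft_force: [-1.7, 0.0, 6.8]
grip_width: 0.309
clock: 12.25
position: [0.4706, -0.393, 0.189]
ee_rot: [-0.632, 0.775, -0.003, 0.0]
ft_force: [0.4, -0.0, -4.5]
grip_width: 0.307
```

```bash
python3 -m crank '[[[0.2,0.35,0,0,0,0.3,20],[0.32,0.65,0,0,0,0.3,20],[0.32,0.65,0,0,0,0.3,20],[0.32,0.65,0,0,0,0.3,20],[0.32,0.65,0,0,0,0.3,20],[0.32,0.65,0,0,0,0.3,20],[0.32,0.65,0,0,0,0.3,20],[0.2,0.4,0,0,0,0.2,20]]]' 80; python3 -m crank '[[[0,0.1,0,0,0,0,20],[0,0,0,0,0,0,20]]]'; python3 - <<'E'
from h import *
np.set_printoptions(suppress=True,precision=4)
p,d,C=shot('wrist','w7')
v,u=np.mgrid[0:384,0:512];P=bydepth(C,u,v,d)
k=(P[...,2]>.075)&(P[...,2]<.095)&(d>0)&(v<240)
n,L,S,_=cv2.connectedComponentsWithStats(k.astype(np.uint8))
for i in range(1,n):
    if S[i,4]>300: q=P[L==i];print(S[i],cv2.minAreaRect((q[:,:2]*1000).astype(np.float32)),q[:,2].min(),q[:,2].max())
E
```

```text
clock: 13.25
position: [0.6088, -0.1095, 0.1842]
ee_rot: [0.708, -0.706, -0.001, 0.0]
ft_force: [0.1, 0.3, -4.0]
grip_width: 0.304
clock: 13.5
position: [0.6082, -0.1079, 0.1851]
ee_rot: [-0.707, 0.708, 0.0, -0.001]
ft_force: [0.6, -0.2, -3.8]
grip_width: 0.308
[ 235  148   50   27 1263] ((640.3984985351562, -111.46400451660156), (20.62333869934082, 40.06178665161133), 0.4050266444683075) 0.07929574845147719 0.08833719925001293
[110 173  22  34 445] ((619.964599609375, 1.440995216369629), (27.981184005737305, 13.394561767578125), 28.179466247558594) 0.07500178908171512 0.0949750802287452
```

View pics/w7.png

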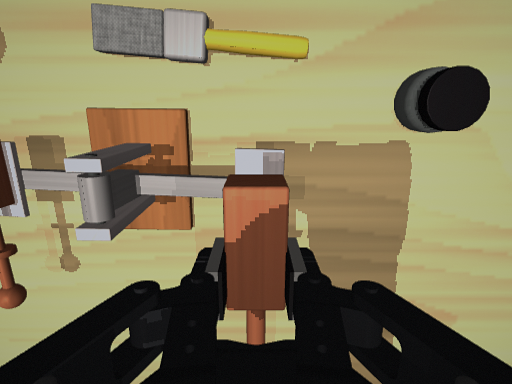

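The right pan is up and tilted (235–284, 148–175), centre y ≈ −0.1115. I'll roll the tool 7° to match it and set the bob down flat.

```bash
python3 -m crank '[[[0,-0.05,-0.4,-0.5,0,0,20],[0.01,0,-0.5,-0.5,0,0,20],[0,0,-0.4,-0.37,0,0,20],[0,0,-0.17,0,0,0,20],[0,0,0,0,0,0,20],[0,0,0,0,0,0,20]]]' 80; python3 -m crank '[[[0,0,-0.04,0,0,0,20],[0,0,0,0,0,0,20],[0,0,0,0,0,0,20]]]';python3 -m crank '[[[0,0,-0.03,0,0,0,20],[0,0,0,0,0,0,20],[0,0,0,0,0,0,20]]]'; python3 - <<'E'
from h import *
p,d,C=shot('scene','s8')
cv2.imwrite('pics/s8c.png',cv2.resize(p[80:280,220:400],None,fx=3,fy=3,interpolation=cv2.INTER_CUBIC))
E
```

```text
clock: 14.3
position: [0.61, -0.1113, 0.0988]
ee_rot: [-0.705, 0.707, -0.043, -0.042]
ft_force: [0.3, -0.6, -4.1]
grip_width: 0.307
clock: 14.68
position: [0.6095, -0.1104, 0.0953]
ee_rot: [-0.706, 0.706, -0.042, -0.042]
ft_force: [-0.3, 0.2, -3.7]
grip_width: 0.305
clock: 15.05
position: [0.6094, -0.1104, 0.0933]
ee_rot: [-0.706, 0.706, -0.042, -0.042]
ft_force: [-0.1, -0.2, -3.5]
grip_width: 0.311
```

View pics/s8c.png

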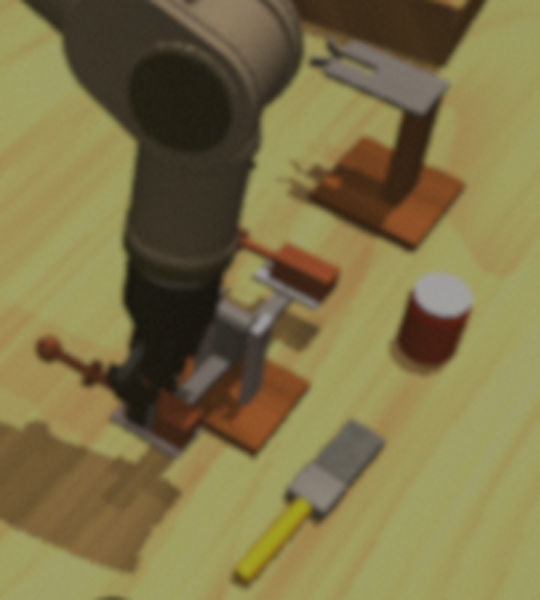

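```bash
python3 -m crank '[[[0,0,-0.03,0,0,0,20],[0,0,0,0,0,0,20],[0,0,0,0,0,0,20]]]';python3 -m crank '[[[0,0,-0.02,0,0,0,20],[0,0,0,0,0,0,20],[0,0,0,0,0,0,20]]]'
```

```text
clock: 15.48
position: [0.6095, -0.1104, 0.0918]
ee_rot: [-0.706, 0.706, -0.042, -0.042]
ft_force: [-1.2, -0.4, 0.5]
grip_width: 0.305
clock: 15.85
position: [0.6096, -0.1101, 0.0905]
ee_rot: [-0.706, 0.706, -0.042, -0.042]
ft_force: [-0.7, 1.4, 1.6]
grip_width: 0.307
```

Contact made: the weight has gone from the wrist. Release and rise.

```bash
python3 -m crank '[[[0,0,0.01,0,0,0,30],[0,0,0,0,0,0,34],[0,0,0,0,0,0,40],[0,0,0,0,0,0,44],[0,0,0,0,0,0,46],[0,0,0.1,0,0,0,48],[0,0,0.3,0,0,0,52]]]';python3 -m crank '[[[0,0,0.6,0.5,0,0,56],[0,0,0.7,0.5,0,0,60],[0,0,0.7,0.37,0,0,60],[0,0,0,0,0,0,60]]]'; python3 - <<'E'
from h import *
p,d,C=shot('wrist','w9')
p,d,C=shot('scene','s9')
cv2.imwrite('pics/s9c.png',cv2.resize(p[80:280,220:400],None,fx=3,fy=3,interpolation=cv2.INTER_CUBIC))
E
```

```text
clock: 16.73
position: [0.6089, -0.1103, 0.1151]
ee_rot: [-0.706, 0.706, -0.042, -0.043]
ft_force: [0.3, 0.0, 1.0]
grip_width: 0.607
clock: 17.23
position: [0.6111, -0.1113, 0.2403]
ee_rot: [-0.706, 0.708, -0.003, 0.002]
ft_force: [0.2, 1.3, -0.4]
grip_width: 0.699
```

View pics/w9.png

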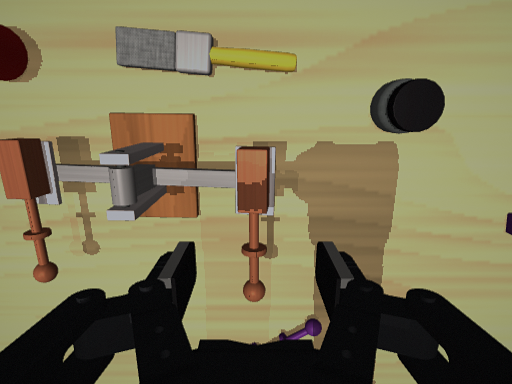

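View pics/s9c.png

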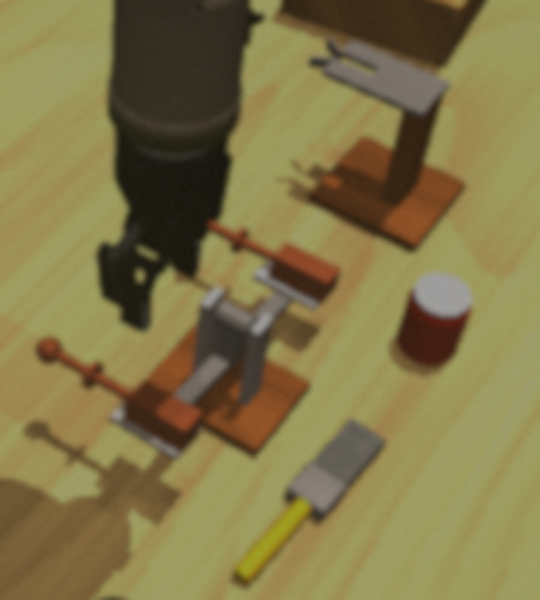

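Right (b) stays up and left (a) stays down, so a is the heavier, as the wrist loads suggested (about 5.4 N against 3.9 N). Now for a's ball.

```bash
python3 - <<'E'
from h import *
np.set_printoptions(suppress=True,precision=4)
C=list(cam('wrist'));p=cv2.imread('pics/w9.png');d=np.load('pics/w9.npy')
v,u=np.mgrid[0:384,0:512];P=bydepth(C,u,v,d)
for n,(a,b,z) in dict(ballA=(45,272,.07),ballB=(254,290,.098)).items():
    q=P[b-6:b+7,a-6:a+7].reshape(-1,3);print(n,'maxz',np.percentile(q[:,2],90),onplane(C,[a],[b],z))
print('bobA',P[165:170,18:24].mean((0,1)),'bobB',P[175:185,250:256].mean((0,1)))
E
```

```text
ballA maxz 0.0777658905484153 [[0.5051 0.1285 0.07  ]]
ballB maxz 0.10697827234815308 [[ 0.4995 -0.1092  0.098 ]]
bobA [0.6294 0.1142 0.0907] bobB [ 0.6207 -0.1082  0.1084]
```

```bash
python3 -m crank '[[[-0.2,0.5,0,0,0,0,60],[-0.35,0.75,0,0,0,0,60],[-0.35,0.75,0,0,0,0,60],[-0.35,0.75,-0.2,0,0,0,60],[-0.35,0.75,-0.3,0,0,0,60],[-0.2,0.5,-0.2,0,0,0,60],[0,0,0,0,0,0,60],[0,0,0,0,0,0,60]]]';python3 - <<'E'
from h import *
np.set_printoptions(suppress=True,precision=4)
p,d,C=shot('wrist','w10')
h=cv2.cvtColor(p,cv2.COLOR_BGR2HSV);v,u=np.mgrid[0:384,0:512];P=bydepth(C,u,v,d)
m=((h[...,0]<16)&(h[...,1]>105)&(P[...,2]>.045)&(P[...,2]<.1)&(abs(P[...,1]-.13)<.04))
for lo,hi in [(.485,.516),(.54,.56),(.6,.65)]:
    q=P[m&(P[...,0]>lo)&(P[...,0]<hi)];print(len(q),q.mean(0),q.min(0),np.percentile(q,97,axis=0))
print(pose()[1].as_matrix()[:,0])
E
```

```text
clock: 18.32
position: [0.5014, 0.1289, 0.1926]
ee_rot: [-0.707, 0.707, -0.0, -0.0]
ft_force: [-0.3, -0.7, -0.2]
grip_width: 0.7
468 [0.5079 0.1293 0.0788] [0.4969 0.1182 0.0715] [0.5155 0.1394 0.0821]
404 [0.5515 0.1292 0.0774] [0.54   0.1168 0.0638] [0.5585 0.1396 0.0833]
2834 [0.6255 0.1307 0.0834] [0.6001 0.1155 0.0675] [0.6483 0.1443 0.0858]
[-0.002  -1.      0.0006]
```

View pics/w10.png

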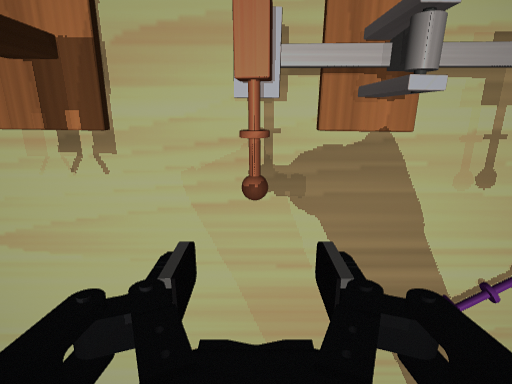

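```bash
python3 - <<'E'
from h import *
C=cam('wrist');p=cv2.imread('pics/w10.png')
h=cv2.cvtColor(p,cv2.COLOR_BGR2HSV);m=((h[...,0]<16)&(h[...,1]>105)).astype(np.uint8);m[:174]=0;m[:,:235]=0;m[:,268:]=0;m[205:]=0
c,r=cv2.minEnclosingCircle(cv2.findNonZero(m));print(c,r,onplane(C,[c[0]],[c[1]],.070))
E
```

```text
(254.23529052734375, 186.23529052734375) 13.30840015411377 [[0.50754151 0.12920332 0.07      ]]
```

```bash
python3 -m crank '[[[0.1,0.01,-0.6,0,0,0,40],[0,0,-0.7,0,0,0,34],[0,0,-0.6,0,0,0,34],[0,0,-0.35,0,0,0,34],[0,0,-0.1,0,0,0,34],[0,0,0,0,0,0,34],[0,0,0,0,0,0,34]]]'; python3 - <<'E'
from h import *
p,d,C=shot('wrist','w11')
E
```

```text
clock: 19.25
position: [0.5082, 0.1302, 0.053]
ee_rot: [-0.707, 0.708, -0.001, 0.001]
ft_force: [0.9, 0.4, 0.6]
grip_width: 0.395
```

View pics/w11.png

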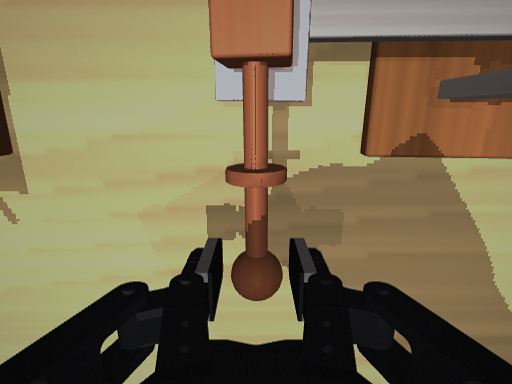

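The ball (256,275) stands centred between the pads. Closing with 120 N.

```bash
python3 -m crank '[[[0,0,0,0,0,0,15],[0,0,0,0,0,0,15],[0,0,0,0,0,0,15],[0,0,0,0,0,0,15]]]' 120; python3 - <<'E'
from h import *
p,d,C=shot('wrist','w12')
E
```

```text
clock: 19.8
position: [0.5077, 0.1303, 0.0521]
ee_rot: [-0.707, 0.707, -0.0, 0.0]
ft_force: [1.2, -0.7, 0.8]
grip_width: 0.219
```

View pics/w12.png

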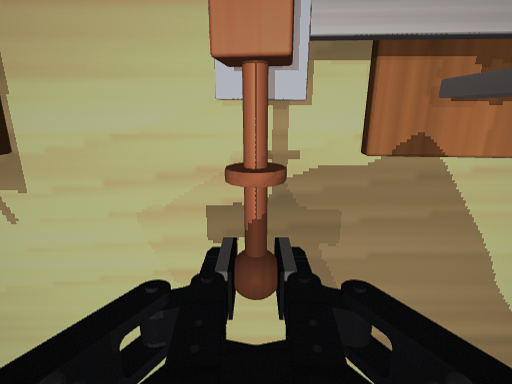

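```bash
python3 -m crank '[[[0,0,0.1,0,0,0,15],[0,0,0.2,0,0,0,15],[0,0,0.3,0,0,0,15],[0,0,0.4,0,0,0,15],[0,0,0.5,0,0,0,15],[0,0,0.2,0,0,0,15],[0,0,0,0,0,0,15]]]' 120; python3 - <<'E'
from h import *
p,d,C=shot('wrist','w13')
p,d,C=shot('scene','s13')
cv2.imwrite('pics/s13c.png',cv2.resize(p[80:280,220:400],None,fx=3,fy=3,interpolation=cv2.INTER_CUBIC))
E
```

```text
clock: 20.72
position: [0.5074, 0.1301, 0.1544]
ee_rot: [-0.707, 0.707, -0.0, 0.0]
ft_force: [-0.0, 0.3, -5.7]
grip_width: 0.223
```

View pics/w13.png

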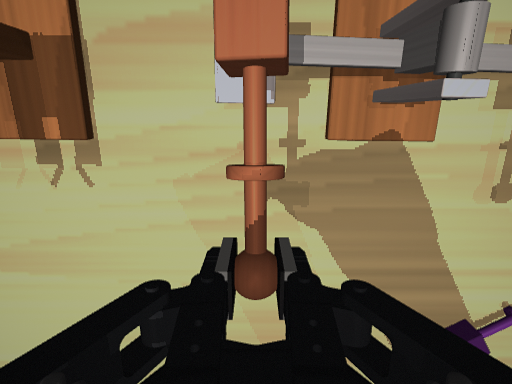

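View pics/s13c.png

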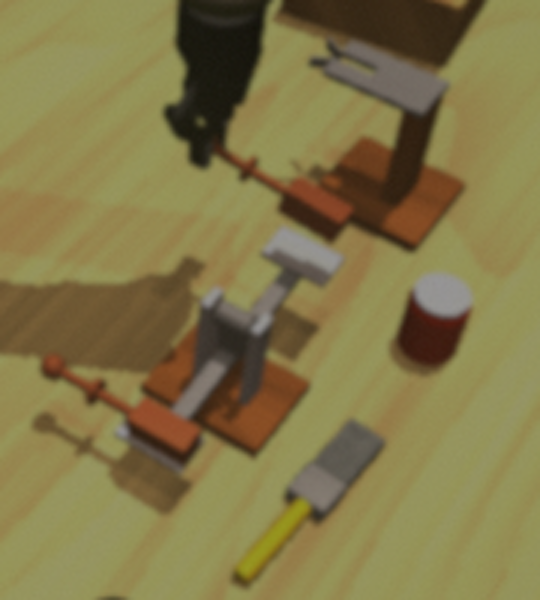

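Pendant a is clear of the pan and level, and b still lies on the right pan, which is now down. Moving away and easing the grip.

```bash
python3 -m crank '[[[0,0,0.4,0,0,0,15],[-0.15,0.25,0.4,0,0,0,15],[-0.25,0.4,0.37,0,0,0,15],[-0.25,0.4,0,0,0,0,15],[-0.25,0.4,0,0,0,0,15],[-0.15,0.25,0,0,0,0,15],[-0.1,0.1,0,0,0,0,15],[0,0,0,0,0,0,15]]]' 120; python3 -m crank '[[[0,0,0,0,0,0,15],[0,0,0,0,0,0,15],[0,0,0,0,0,0,15],[0,0,0,0,0,0,15],[0,0,0,0,0,0,15],[0,0,0,0,0,0,15],[0,0,0,0,0,0,15],[0,0,0,0,0,0,15]]]' 12; python3 - <<'E'
from h import *
p,d,C=shot('wrist','w14')
p,d,C=shot('scene','s14')
cv2.imwrite('pics/s14c.png',cv2.resize(p[40:240,180:400],None,fx=3,fy=3,interpolation=cv2.INTER_CUBIC))
E
```

```text
clock: 21.82
position: [0.4383, 0.238, 0.2238]
ee_rot: [-0.707, 0.707, -0.0, -0.0]
ft_force: [0.1, -2.0, -5.5]
grip_width: 0.221
clock: 22.82
position: [0.4384, 0.2382, 0.2242]
ee_rot: [-0.707, 0.707, -0.0, -0.0]
ft_force: [-0.1, -0.1, -4.4]
grip_width: 0.222
```

View pics/w14.png

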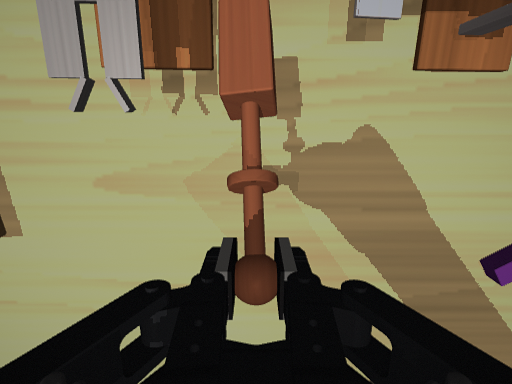

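View pics/s14c.png

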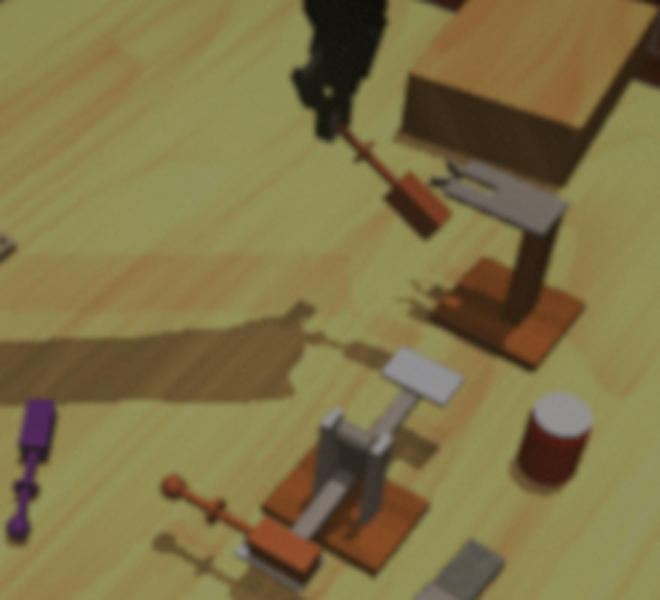

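It sank only a little. I'll give it more time with a slightly lower force.

```bash
python3 -m crank '[[[0,0,0,0,0,0,15],[0,0,0,0,0,0,15],[0,0,0,0,0,0,15],[0,0,0,0,0,0,15]]]' 10; python3 - <<'E'
from h import *
p,d,C=shot('wrist','w15')
E
```

```text
clock: 23.42
position: [0.4384, 0.2382, 0.2241]
ee_rot: [-0.707, 0.707, -0.0, -0.0]
ft_force: [0.6, 0.5, -5.1]
grip_width: 0.219
```

View pics/w15.png

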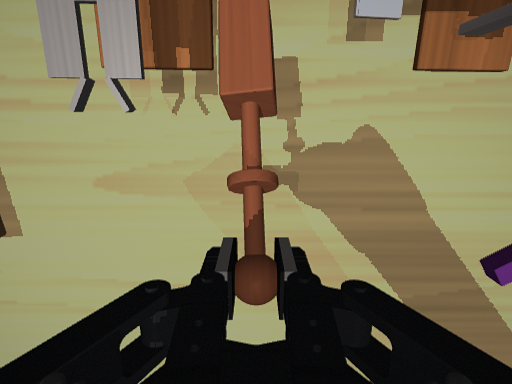

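No change, so I'll ease through the opening command in small steps, watching between them.

```bash
python3 -m crank '[[[0,0,0,0,0,0,17.5],[0,0,0,0,0,0,17.5],[0,0,0,0,0,0,17.5]]]' 12; python3 - <<'E'
from h import *
p,d,C=shot('wrist','w16')
a=cv2.imread('pics/w15.png').astype(int)-p;print(np.abs(a).mean())
E
python3 -m crank '[[[0,0,0,0,0,0,18.5],[0,0,0,0,0,0,18.5],[0,0,0,0,0,0,18.5]]]' 12; python3 - <<'E'
from h import *
p,d,C=shot('wrist','w17')
a=cv2.imread('pics/w15.png').astype(int)-p;print(np.abs(a).mean())
E
```

```text
clock: 23.85
position: [0.4384, 0.2382, 0.2241]
ee_rot: [-0.707, 0.707, -0.0, -0.0]
ft_force: [-0.6, -0.9, -6.1]
grip_width: 0.223
0.6823323567708334
clock: 24.28
position: [0.4384, 0.2383, 0.2241]
ee_rot: [-0.707, 0.707, -0.0, -0.0]
ft_force: [-0.3, -0.2, -5.2]
grip_width: 0.225
0.6913604736328125
```

```bash
python3 -m crank '[[[0,0,0,0,0,0,19.3],[0,0,0,0,0,0,19.3]]]' 12; python3 - <<'E'
from h import *
p,d,C=shot('wrist','w19')
a=cv2.imread('pics/w18.png').astype(int)-p;print(np.abs(a).mean())
E
```

```text
clock: 25.0
position: [0.4384, 0.2382, 0.2241]
ee_rot: [-0.707, 0.707, -0.0, -0.0]
ft_force: [0.2, -1.1, -4.4]
grip_width: 0.231
1.0052981906467013
```

View pics/w19.png

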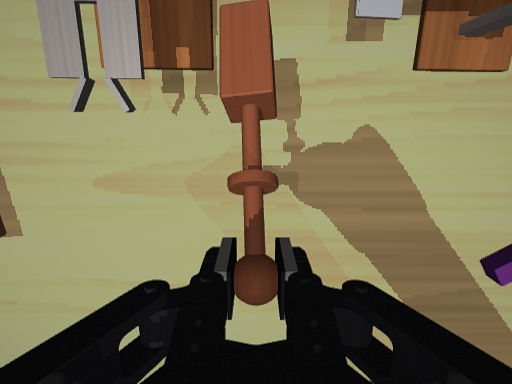

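Now it sinks a bit: the bob's far end has come into view at (245,5). Continue in small steps.

```bash
for i in 1; do python3 -m crank '[[[0,0,0,0,0,0,19.6],[0,0,0,0,0,0,19.6],[0,0,0,0,0,0,19.6]]]' 12; done; python3 - <<'E'
from h import *
p,d,C=shot('wrist','w20')
a=cv2.imread('pics/w19.png').astype(int)-p;print(np.abs(a).mean())
E
python3 -m crank '[[[0,0,0,0,0,0,19.9],[0,0,0,0,0,0,19.9],[0,0,0,0,0,0,19.9]]]' 12;  python3 - <<'E'
from h import *
p,d,C=shot('wrist','w21')
a=cv2.imread('pics/w20.png').astype(int)-p;print(np.abs(a).mean())
E
```

```text
clock: 25.42
position: [0.4388, 0.2383, 0.2245]
ee_rot: [-0.707, 0.707, -0.0, 0.0]
ft_force: [0.4, -0.3, 0.2]
grip_width: 0.227
6.728732638888889
clock: 25.85
position: [0.4385, 0.2383, 0.2243]
ee_rot: [-0.707, 0.707, -0.0, 0.0]
ft_force: [-0.2, -0.2, 0.1]
grip_width: 0.232
8.588502671983507
```

View pics/w21.png

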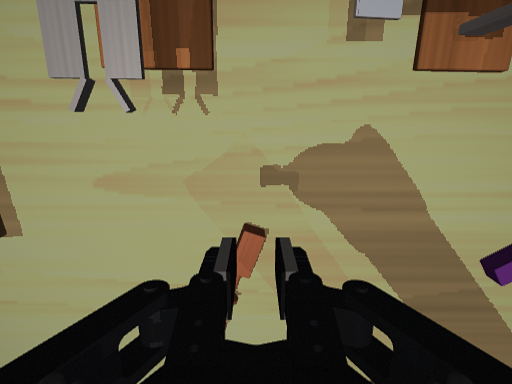

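The ball slipped out and the pendant fell onto the bench below. See where it lies.

```bash
python3 -m crank '[[[0,0,0.2,0,0,0,40],[0,0,0.2,0,0,0,60],[0,0,0,0,0,0,60],[0,0,0,0,0,0,60]]]' 80; python3 - <<'E'
from h import *
p,d,C=shot('scene','s22')
cv2.imwrite('pics/s22c.png',cv2.resize(p[40:240,120:400],None,fx=2.5,fy=2.5,interpolation=cv2.INTER_CUBIC))
p,d,C=shot('wrist','w22')
E
```

```text
clock: 26.4
position: [0.4384, 0.2382, 0.2481]
ee_rot: [-0.707, 0.707, -0.0, 0.0]
ft_force: [0.7, -0.3, 0.0]
grip_width: 0.702
```

View pics/s22c.png

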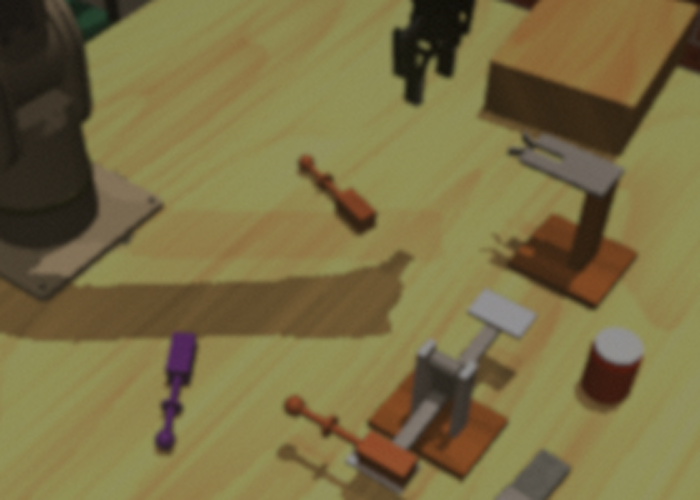

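View pics/w22.png

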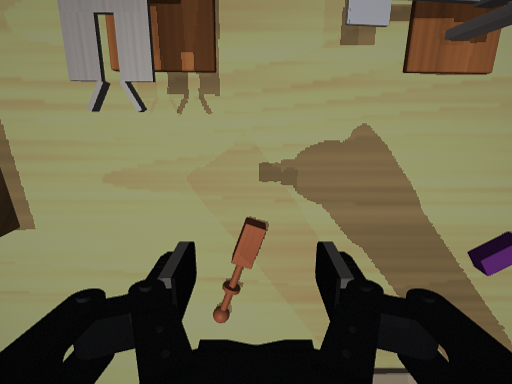

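```bash
python3 - <<'E'
from h import *
np.set_printoptions(suppress=True,precision=4)
K,M,c=cam('wrist');c0=c
def ang(f,z):
    p=cv2.imread(f'pics/{f}.png');d=np.load(f'pics/{f}.npy');h=cv2.cvtColor(p,cv2.COLOR_BGR2HSV)
    v,u=np.mgrid[0:384,0:512];P=bydepth((K,M,c0+np.array([0,0,z-.2481])),u,v,d)
    m=(h[...,0]<16)&(h[...,1]>105)&(abs(u-250)<14)&(d<.35)&(v<250)
    r=m&(v>110)&(v<160)&(abs(u-252)<5);q=P[r];b=P[m&(v<90)]
    A=np.polyfit(q[:,0],q[:,2],1);B=np.polyfit(b[:,0],b[:,2],1)
    print(f,'rod',np.degrees(np.arctan(A[0])),'bob',np.degrees(np.arctan(B[0])))
for f,z in [('w13',.1544),('w14',.2242),('w15',.2241),('w17',.2241),('w18',.2241),('w19',.2241)]: ang(f,z)
# dropped pendant
p=cv2.imread('pics/w22.png');d=np.load('pics/w22.npy');C=(K,M,c0)
xs,ys,Q,m=pend(p,C,(249,243));D=bydepth(C,xs,ys,d[ys,xs]);k=(D[:,2]>.022)&(D[:,2]<.034)&(ys<270)
r=cv2.minAreaRect((D[k,:2]*1000).astype(np.float32));print(k.sum(),r,np.percentile(D[k,2],[5,50,95]))
print('ball',onplane(C,[221],[315],.014),'bob px mid top',onplane(C,[249],[244],.028))
# hanger plate
v,u=np.mgrid[0:384,0:512];P=bydepth(C,u,v,d);k=(abs(P[...,2]-.15)<.006)&(u<165)&(u>50)
q=P[k];print('plate',len(q),q.min(0),q.max(0))
row=lambda x:[ (round(float(P[j,i,1]),4)) for j in [30,45,60,70] for i in [0]]
for vv in (20,30,45,60,72):
    us=np.nonzero(k[vv])[0]; br=np.nonzero(np.diff(us)>3)[0]; print(vv,us[0],us[-1],[(us[b],us[b+1]) for b in br], [onplane(C,[e],[vv],.15)[0].round(4) for b in br for e in (us[b]+.5,us[b+1]-.5)])
E
```

```text
w13 rod 7.4339824910119265 bob 9.92944412270921
w14 rod -26.436603873010043 bob -34.94471188379995
w15 rod -11.991474234338547 bob -34.527122138958624
w17 rod -26.101600548914558 bob -35.81943864597665
w18 rod -18.28537207128504 bob -36.06041070909655
w19 rod -23.769313614293534 bob -36.03184059247117
942 ((339.9892272949219, 247.37144470214844), (28.18532943725586, 60.409297943115234), 70.22718811035156) [0.0264 0.028  0.0293]
ball [[0.2245 0.288  0.014 ]] bob px mid top [[0.343  0.2462 0.028 ]]
plate 6761 [0.5092 0.3123 0.144 ] [0.5845 0.3763 0.1529]
20 60 150 [(np.int64(97), np.int64(114))] [array([0.5708, 0.3487, 0.15  ]), array([0.5708, 0.3375, 0.15  ])]
30 62 150 [(np.int64(98), np.int64(115))] [array([0.5645, 0.349 , 0.15  ]), array([0.5645, 0.3376, 0.15  ])]
45 64 152 [(np.int64(100), np.int64(117))] [array([0.5548, 0.3489, 0.15  ]), array([0.5548, 0.3374, 0.15  ])]
60 66 153 [(np.int64(102), np.int64(119))] [array([0.5449, 0.3489, 0.15  ]), array([0.5449, 0.3372, 0.15  ])]
72 68 154 [(np.int64(103), np.int64(120))] [array([0.5368, 0.3493, 0.15  ]), array([0.5368, 0.3375, 0.15  ])]
```

The pendant lies at (0.340, 0.247), axis 160°, ball towards the robot. It is undamaged in position and within reach. A ball on the bench is too low to pinch (fingertips would be under the surface), so I'll take it by the bob, lay it back on the left pan, see that it drops again, and re-grip the ball there. Next time I'll ease with a valid 20 N.

```bash
python3 -m crank '[[[-0.2,0.04,-0.3,0,0,-0.65,60],[-0.35,0.04,-0.5,0,0,-0.65,60],[-0.35,0.04,-0.5,0,0,-0.65,60],[-0.35,0.04,-0.5,0,0,-0.65,60],[-0.35,0.03,-0.2,0,0,-0.65,60],[-0.16,0,0,0,0,-0.65,60],[0,0,0,0,0,0,60]]]' 80; python3 - <<'E'
from h import *
p,d,C=shot('wrist','w23')
xs,ys,Q,m=pend(p,C,(256,220));D=bydepth(C,xs,ys,d[ys,xs]);k=(D[:,2]>.023)&(D[:,2]<.033)
r=cv2.minAreaRect((D[k,:2]*1000).astype(np.float32));print(k.sum(),r,pose()[1].as_matrix()[:,0])
E
```

```text
clock: 27.38
position: [0.3381, 0.2468, 0.1305]
ee_rot: [-0.591, 0.806, 0.002, 0.002]
ft_force: [0.3, -0.7, -0.1]
grip_width: 0.701
2611 ((294.0588684082031, 263.4508361816406), (27.995349884033203, 156.86557006835938), 70.35086059570312) [-0.30101622 -0.95360096 -0.00586812]
```

View pics/w23.png

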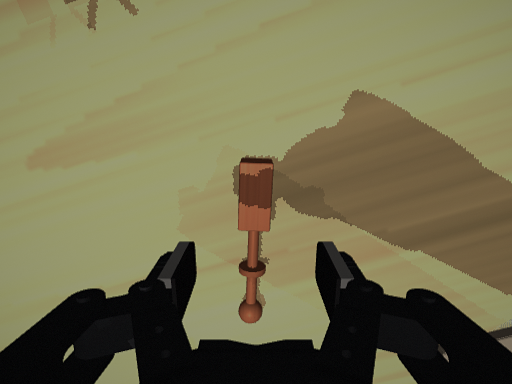

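```bash
python3 -m crank '[[[-0.1,0.05,-0.6,0,0,-0.43,60],[0,0,-0.7,0,0,0,60],[0,0,-0.5,0,0,0,60],[0,0,-0.22,0,0,0,60],[0,0,-0.07,0,0,0,60],[0,0,0,0,0,0,60]]]' 80; python3 -m crank '[[[0,0,0,0,0,0,20],[0,0,0,0,0,0,20],[0,0,0,0,0,0,20],[0,0,0,0,0,0,20]]]' 80; python3 -m crank '[[[0,0,0.3,0,0,0,20],[0,0,0.6,0,0,0,20],[0,0,0.8,0,0,0,20],[0,0,0.8,0,0,0,20],[0,0,0.6,0,0,0,20]]]' 80
```

```text
clock: 28.18
position: [0.3382, 0.245, 0.0734]
ee_rot: [-0.59, 0.807, 0.008, 0.003]
ft_force: [-0.2, 0.3, 0.2]
grip_width: 0.703
clock: 28.68
position: [0.3384, 0.2445, 0.0735]
ee_rot: [-0.589, 0.808, 0.008, 0.003]
ft_force: [0.6, -0.4, 0.3]
grip_width: 0.234
clock: 29.3
position: [0.3385, 0.2447, 0.2616]
ee_rot: [-0.589, 0.808, 0.008, 0.004]
ft_force: [0.8, 0.2, -0.1]
grip_width: 0.228
```

At this radius the arm cannot get lower with the tool upright (stopped at z = 0.073). I'll tilt the tool about 30° about the jaw axis, fingers towards the base.

```bash
python3 -m crank '[[[0,0,-0.3,0.336,0.941,-0.37,60],[-0.1,0.06,-0.4,0.336,0.941,0,60],[-0.1,0.06,-0.4,0.336,0.941,0,60],[0,0,-0.4,0.336,0.941,0,60],[0,0,-0.4,0.336,0.941,0,60],[0,0,-0.4,0.336,0.941,0,60],[0,0,-0.3,0,0,0,60],[0,0,0,0,0,0,60]]]' 80; python3 - <<'E'
from h import *
np.set_printoptions(suppress=True,precision=4)
p,d,C=shot('wrist','w24');print(pose()[1].as_matrix(),manip.get_obs()['joint_pos'])
E
```

```text
clock: 30.3
position: [0.3255, 0.2518, 0.1026]
ee_rot: [-0.554, 0.789, 0.219, -0.146]
ft_force: [-0.9, 0.8, 0.9]
grip_width: 0.703
[[-0.3421 -0.812  -0.4728]
 [-0.9396  0.2882  0.1848]
 [-0.0138  0.5075 -0.8616]] [-0.388   0.2872 -0.0773  1.914  -0.3765  1.332  -2.2193]
```

View pics/w24.png

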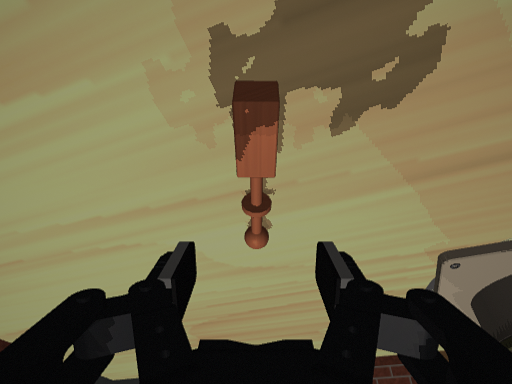

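```bash
python3 -m crank '[[[0.01,0,-0.5,0,0,0,60],[0,0,-0.6,0,0,0,60],[0,0,-0.35,0,0,0,60],[0,0,-0.1,0,0,0,60],[0,0,0,0,0,0,60],[0,0,0,0,0,0,60]]]' 80; python3 - <<'E'
from h import *
p,d,C=shot('wrist','w25')
E
```

```text
clock: 31.1
position: [0.3276, 0.2523, 0.0115]
ee_rot: [-0.555, 0.789, 0.22, -0.145]
ft_force: [0.4, -0.8, 0.1]
grip_width: 0.701
```

View pics/w25.png

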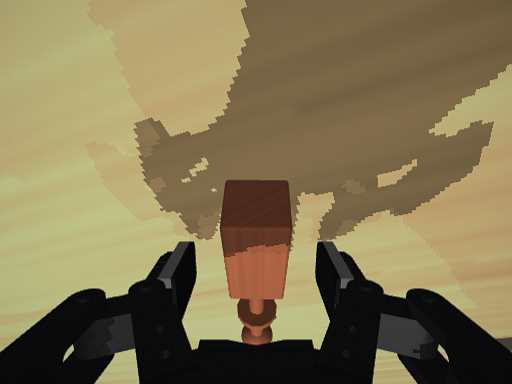

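```bash
python3 -m crank '[[[0,0,0,0,0,0,20],[0,0,0,0,0,0,20],[0,0,0,0,0,0,20],[0,0,0,0,0,0,20]]]' 80; python3 -m crank '[[[0,0,0.2,0,0,0,20],[0,0,0.5,0,0,0,20],[0.1,0,0.6,0,0,0,20],[0.2,-0.1,0.6,0,0,0.3,20],[0.4,-0.15,0.6,0,0,0.4,20],[0.5,-0.2,0.5,0,0,0.4,20],[0.6,-0.3,0.1,0,0,0.4,20],[0.7,-0.3,0,0,0,0.4,20]]]' 80;  python3 -m crank '[[[0.7,-0.3,0,0,0,0.5,20],[0.7,-0.3,0,0,0,0.5,20],[0.5,-0.2,0,0,0,0.5,20],[0.3,-0.1,0,0,0,0.5,20],[0.06,0,0,0,0,0.03,20],[0,0,0,0,0,0,20]]]' 80; python3 - <<'E'
from h import *
np.set_printoptions(suppress=True,precision=4)
p,d,C=shot('wrist','w26');print(pose()[1].as_matrix())
E
```

```text
clock: 31.65
position: [0.3273, 0.252, 0.011]
ee_rot: [-0.554, 0.789, 0.22, -0.145]
ft_force: [1.4, 0.1, 5.5]
grip_width: 0.307
clock: 32.65
position: [0.4779, 0.1883, 0.1975]
ee_rot: [-0.619, 0.74, 0.206, -0.163]
ft_force: [0.2, 0.6, -4.4]
grip_width: 0.306
clock: 33.4
position: [0.612, 0.1352, 0.1962]
ee_rot: [-0.681, 0.683, 0.192, -0.181]
ft_force: [-0.6, -0.6, -5.0]
grip_width: 0.308
[[-0.0074 -0.861  -0.5086]
 [-0.9999 -0.0007  0.0158]
 [-0.014   0.5087 -0.8608]]
```

View pics/w26.png

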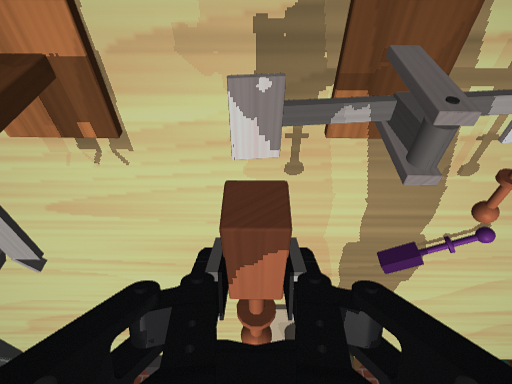

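```bash
python3 - <<'E'
from h import *
np.set_printoptions(suppress=True,precision=4)
C=cam('wrist');d=np.load('pics/w26.npy');v,u=np.mgrid[0:384,0:512];P=bydepth(C,u,v,d)
k=(P[...,2]>.07)&(P[...,2]<.098)&(u>215)&(u<287)&(v<170)&(d>0)
q=P[k];print(k.sum(),cv2.minAreaRect((q[:,:2]*1000).astype(np.float32)),q.mean(0),q[:,2].min(),q[:,2].max())
E
```

```text
4612 ((618.7848510742188, 134.2671356201172), (44.105735778808594, 71.36182403564453), 88.64028930664062) [0.6241 0.1357 0.0848] 0.07009943436437968 0.08899332071174093
```

```bash
python3 -m crank '[[[0.01,-0.02,-0.4,0.5,0,0,20],[0,0,-0.5,0.5,0,0,20],[0,0,-0.45,0.37,0,0,20],[0,0,-0.2,0,0,0,20],[0,0,0,0,0,0,20],[0,0,0,0,0,0,20]]]' 80; python3 -m crank '[[[0,0,-0.04,0,0,0,20],[0,0,0,0,0,0,20],[0,0,0,0,0,0,20]]]'; python3 -m crank '[[[0,0,-0.03,0,0,0,20],[0,0,0,0,0,0,20],[0,0,0,0,0,0,20]]]'; python3 - <<'E'
from h import *
p,d,C=shot('scene','s27')
cv2.imwrite('pics/s27c.png',cv2.resize(p[80:280,220:400],None,fx=3,fy=3,interpolation=cv2.INTER_CUBIC))
E
```

```text
clock: 34.2
position: [0.6135, 0.1343, 0.1049]
ee_rot: [0.691, -0.67, -0.232, 0.139]
ft_force: [0.2, 0.0, -4.9]
grip_width: 0.308
clock: 34.58
position: [0.6131, 0.1337, 0.1011]
ee_rot: [0.691, -0.671, -0.232, 0.14]
ft_force: [-0.6, -0.3, -4.3]
grip_width: 0.308
clock: 34.95
position: [0.6131, 0.1336, 0.0991]
ee_rot: [0.691, -0.671, -0.232, 0.14]
ft_force: [-1.3, -0.3, -5.7]
grip_width: 0.306
```

View pics/s27c.png

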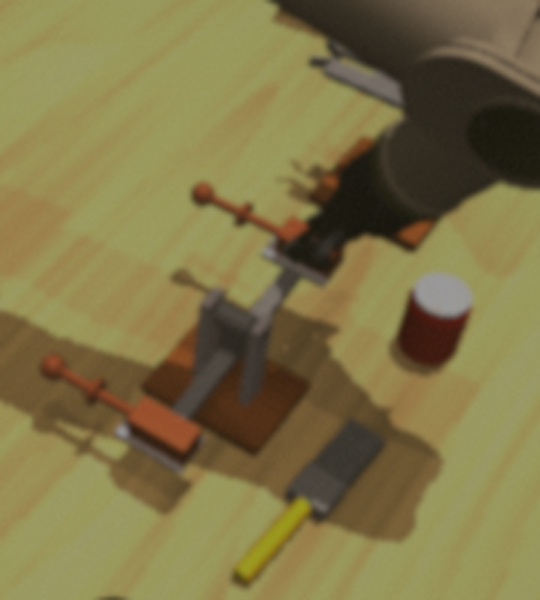

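```bash
python3 -m crank '[[[0,0,-0.04,0,0,0,20],[0,0,0,0,0,0,20],[0,0,0,0,0,0,20]]]'; python3 -m crank '[[[0,0,-0.03,0,0,0,20],[0,0,0,0,0,0,20],[0,0,0,0,0,0,20]]]'
```

```text
clock: 35.38
position: [0.6131, 0.1336, 0.0967]
ee_rot: [0.691, -0.671, -0.232, 0.14]
ft_force: [1.0, 0.5, -4.8]
grip_width: 0.306
clock: 35.75
position: [0.6132, 0.1337, 0.0954]
ee_rot: [0.691, -0.671, -0.232, 0.14]
ft_force: [1.0, -1.5, -1.6]
grip_width: 0.312
```

```bash
python3 -m crank '[[[0,0,-0.02,0,0,0,20],[0,0,0,0,0,0,28],[0,0,0,0,0,0,34],[0,0,0,0,0,0,40],[0,0,0,0,0,0,46],[0,0,0,0,0,0,52],[0,0,0,0,0,0,56],[0,0,0,0,0,0,60]]]' 80; python3 -m crank '[[[0.06,0,0.1,0,0,0,60],[0.3,0,0.5,-0.37,0,0,60],[0.3,0,0.6,-0.5,-0.5,0,60],[0,0,0.7,-0.5,-1,0,60],[-0.2,0,0.4,0,-1,0,60],[-0.4,0,0,0,-1,0,60],[-0.4,0,0,0,-1,0,60],[-0.4,0,0,0,-1,0,60]]]'; python3 - <<'E'
from h import *
np.set_printoptions(suppress=True,precision=4)
p,d,C=shot('wrist','w28');print(pose()[1].as_matrix())
p,d,C=shot('scene','s28')
cv2.imwrite('pics/s28c.png',cv2.resize(p[80:280,220:400],None,fx=3,fy=3,interpolation=cv2.INTER_CUBIC))
E
```

```text
clock: 36.75
position: [0.6131, 0.1337, 0.0938]
ee_rot: [0.691, -0.671, -0.232, 0.14]
ft_force: [0.1, 0.3, -0.3]
grip_width: 0.703
clock: 37.75
position: [0.5682, 0.1337, 0.2327]
ee_rot: [0.709, -0.705, -0.022, 0.012]
ft_force: [-0.3, 0.1, -0.1]
grip_width: 0.702
[[ 0.006  -0.9988 -0.0495]
 [-0.9999 -0.0066  0.0135]
 [-0.0138  0.0494 -0.9987]]
```

View pics/w28.png

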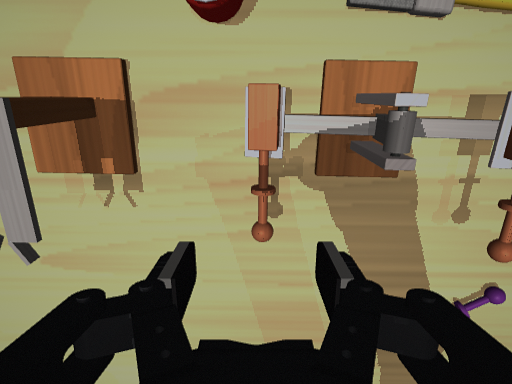

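View pics/s28c.png

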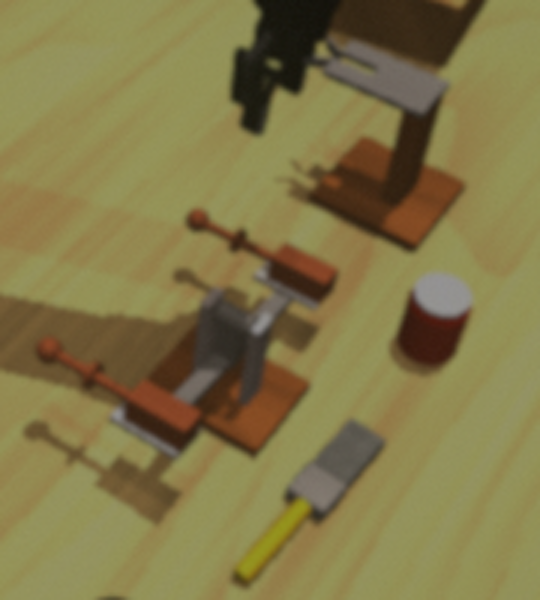

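Both lie well: a is down on the left again, b up on the right. Re-gripping the ball.

```bash
python3 -m crank '[[[-0.3,0,-0.2,-0.16,-0.57,0,50],[-0.4,0,-0.3,0,0,0,40],[-0.3,0,-0.2,0,0,0,34],[0,0,0,0,0,0,34],[0,0,0,0,0,0,34]]]' 120; python3 - <<'E'
from h import *
np.set_printoptions(suppress=True,precision=4)
p,d,C=shot('wrist','w29');print(pose()[1].as_matrix())
h=cv2.cvtColor(p,cv2.COLOR_BGR2HSV);v,u=np.mgrid[0:384,0:512];P=bydepth(C,u,v,d)
m=((h[...,0]<16)&(h[...,1]>105)&(P[...,2]>.045)&(P[...,2]<.1)&(abs(P[...,1]-.13)<.04))
for lo,hi in [(.48,.516),(.54,.56),(.6,.65)]:
    q=P[m&(P[...,0]>lo)&(P[...,0]<hi)];print(len(q),q.mean(0),q.min(0),np.percentile(q,97,axis=0))
m=(m&(P[...,0]<.52)).astype(np.uint8);ys,xs=np.nonzero(m);w=np.bincount(ys,minlength=384);print([(i,w[i]) for i in np.nonzero(w)[0]],xs.min(),xs.max())
E
```

```text
clock: 38.48
position: [0.51, 0.1337, 0.1907]
ee_rot: [0.709, -0.706, -0.001, 0.001]
ft_force: [-0.3, -0.8, -0.6]
grip_width: 0.397
[[ 0.0042 -1.     -0.0025]
 [-1.     -0.0042 -0.0003]
 [ 0.0003  0.0025 -1.    ]]
486 [0.5075 0.1285 0.0788] [0.4952 0.1177 0.0706] [0.5155 0.1381 0.0822]
421 [0.5515 0.1282 0.0774] [0.54   0.116  0.0621] [0.5589 0.1388 0.0835]
2749 [0.6258 0.1286 0.084 ] [0.6005 0.1134 0.0705] [0.6488 0.1416 0.0862]
[(np.int64(183), np.int64(6)), (np.int64(184), np.int64(11)), (np.int64(185), np.int64(11)), (np.int64(186), np.int64(13)), (np.int64(187), np.int64(17)), (np.int64(188), np.int64(19)), (np.int64(189), np.int64(20)), (np.int64(190), np.int64(21)), (np.int64(191), np.int64(23)), (np.int64(192), np.int64(23)), (np.int64(193), np.int64(24)), (np.int64(194), np.int64(25)), (np.int64(195), np.int64(25)), (np.int64(196), np.int64(25)), (np.int64(197), np.int64(26)), (np.int64(198), np.int64(26)), (np.int64(199), np.int64(24)), (np.int64(200), np.int64(25)), (np.int64(201), np.int64(25)), (np.int64(202), np.int64(24)), (np.int64(203), np.int64(23)), (np.int64(204), np.int64(22)), (np.int64(205), np.int64(21)), (np.int64(206), np.int64(19)), (np.int64(207), np.int64(17)), (np.int64(208), np.int64(15)), (np.int64(209), np.int64(11)), (np.int64(210), np.int64(6))] 248 273
```

View pics/w29.png

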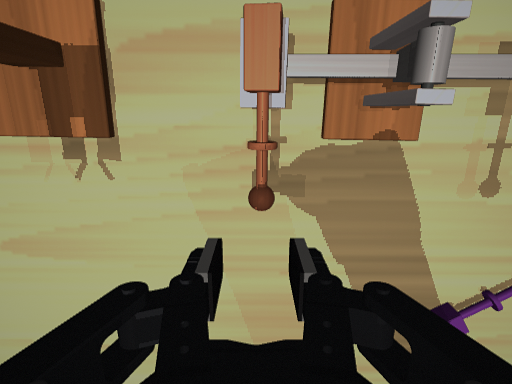

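```bash
python3 -c "
from h import *
C=cam('wrist');print(onplane(C,[260.7],[197.3],.07),pose()[0])"
```

```text
[[0.50583661 0.12849503 0.07      ]] [0.50997534 0.13365214 0.19061935]
```

```bash
python3 -m crank '[[[-0.07,-0.085,-0.4,0,0,0,34],[0,0,-0.7,0,0,0,34],[0,0,-0.7,0,0,0,34],[0,0,-0.37,0,0,0,34],[0,0,-0.15,0,0,0,34],[0,0,0,0,0,0,34],[0,0,0,0,0,0,34]]]' 120; python3 - <<'E'
from h import *
p,d,C=shot('wrist','w30')
E
python3 -m crank '[[[0,0,0,0,0,0,15],[0,0,0,0,0,0,15],[0,0,0,0,0,0,15],[0,0,0,0,0,0,15]]]' 120
```

```text
clock: 39.4
position: [0.5055, 0.1288, 0.0517]
ee_rot: [0.709, -0.706, -0.001, 0.001]
ft_force: [-0.4, 0.3, 0.0]
grip_width: 0.399
clock: 39.95
position: [0.5049, 0.1287, 0.0508]
ee_rot: [0.709, -0.705, -0.001, 0.001]
ft_force: [2.4, 0.8, 1.3]
grip_width: 0.225
```

View pics/w30.png

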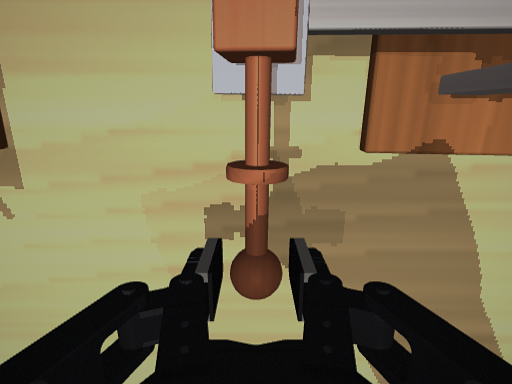

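```bash
python3 -m crank '[[[0,0,0.1,0,0,0,15],[0,0,0.25,0,0,0,15],[0,0,0.4,0,0,0,15],[0,0,0.5,0,0,0,15],[0,0,0.5,0,0,0,15],[-0.1,0.15,0.4,0,0,0,15],[-0.2,0.35,0.2,0,0,0,15],[-0.25,0.4,0.02,0,0,0,15]]]' 120; python3 -m crank '[[[-0.25,0.4,0,0,0,0,15],[-0.15,0.35,0,0,0,0,15],[-0.05,0.18,0,0,0,0,15],[0,0,0,0,0,0,15],[0,0,0,0,0,0,15]]]' 120; python3 - <<'E'
from h import *
p,d,C=shot('wrist','w31')
E
python3 -m crank '[[[0,0,0,0,0,0,15],[0,0,0,0,0,0,15],[0,0,0,0,0,0,15],[0,0,0,0,0,0,15]]]' 20; python3 - <<'E'
from h import *
q,d,C=shot('wrist','w32');p=cv2.imread('pics/w31.png')
cv2.imwrite('pics/w3132.png',np.hstack([cv2.resize(p,(400,300)),cv2.resize(q,(400,300))]))
E
```

```text
clock: 40.95
position: [0.4708, 0.1825, 0.1939]
ee_rot: [0.708, -0.706, -0.001, 0.002]
ft_force: [-0.5, 0.2, -6.2]
grip_width: 0.225
clock: 41.58
position: [0.4449, 0.2371, 0.1927]
ee_rot: [0.708, -0.706, -0.001, 0.002]
ft_force: [-0.6, -0.6, -6.1]
grip_width: 0.225
clock: 42.12
position: [0.4445, 0.2383, 0.1928]
ee_rot: [0.709, -0.705, -0.001, 0.002]
ft_force: [-0.5, 0.3, -4.1]
grip_width: 0.224
```

View pics/w3132.png

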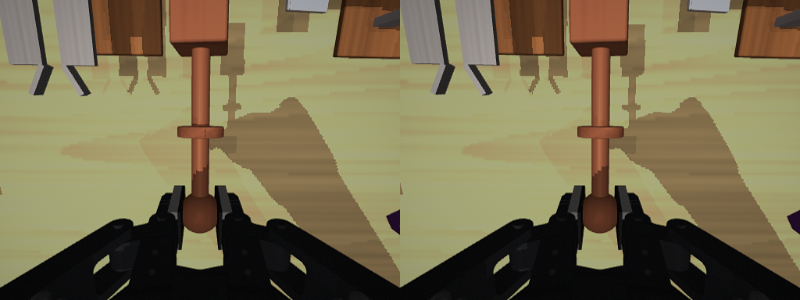

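Grip force evidently eases slowly, if at all. Wait a little more at 15 N.

```bash
python3 -m crank '[[[0,0,0,0,0,0,15],[0,0,0,0,0,0,15],[0,0,0,0,0,0,15],[0,0,0,0,0,0,15],[0,0,0,0,0,0,15],[0,0,0,0,0,0,15]]]' 14; python3 - <<'E'
from h import *
q,d,C=shot('wrist','w33');p=cv2.imread('pics/w32.png');print(np.abs(p.astype(int)-q).mean())
cv2.imwrite('pics/w33s.png',cv2.resize(q,(400,300)))
E
```

```text
clock: 42.92
position: [0.4445, 0.2383, 0.1928]
ee_rot: [0.709, -0.705, -0.001, 0.002]
ft_force: [0.3, -0.1, -5.1]
grip_width: 0.222
0.72808837890625
```

View pics/w33s.png

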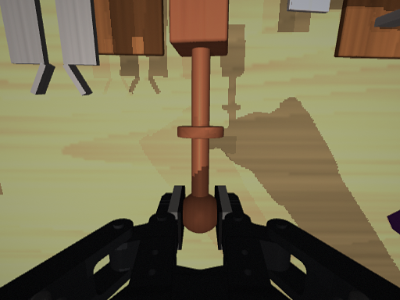

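FORCE alone doesn't let go of the squeeze already set. I'll open a touch and re-close at 12 N.

```bash
python3 -m crank '[[[0,0,0,0,0,0,19.1],[0,0,0,0,0,0,15],[0,0,0,0,0,0,15]]]' 12; python3 - <<'E'
from h import *
q,d,C=shot('wrist','w34');p=cv2.imread('pics/w33.png');print(np.abs(p.astype(int)-q).mean())
E
python3 -m crank '[[[0,0,0,0,0,0,19.3],[0,0,0,0,0,0,15],[0,0,0,0,0,0,15]]]' 12; python3 - <<'E'
from h import *
q,d,C=shot('wrist','w35');p=cv2.imread('pics/w33.png');print(np.abs(p.astype(int)-q).mean())
cv2.imwrite('pics/w35s.png',cv2.resize(q,(400,300)))
E
```

```text
clock: 43.35
position: [0.4445, 0.2384, 0.1928]
ee_rot: [0.709, -0.705, -0.001, 0.002]
ft_force: [0.7, 0.1, -5.0]
grip_width: 0.227
1.1310000949435763
clock: 43.78
position: [0.4444, 0.2383, 0.1927]
ee_rot: [0.709, -0.705, -0.001, 0.002]
ft_force: [-0.5, -0.5, -6.7]
grip_width: 0.231
5.986992730034722
```

View pics/w35s.png

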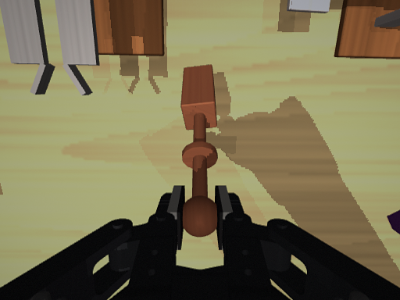

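It is swinging down while still held. Wait for it.

```bash
python3 -m crank '[[[0,0,0,0,0,0,15],[0,0,0,0,0,0,15],[0,0,0,0,0,0,15]]]' 12; python3 - <<'E'
from h import *
q,d,C=shot('wrist','w36');p=cv2.imread('pics/w35.png');print(np.abs(p.astype(int)-q).mean())
cv2.imwrite('pics/w36s.png',cv2.resize(q,(400,300)))
E
```

```text
clock: 44.2
position: [0.4446, 0.2383, 0.1928]
ee_rot: [0.709, -0.705, -0.001, 0.001]
ft_force: [0.2, 0.0, -5.3]
grip_width: 0.231
2.416512383355035
```

View pics/w36s.png

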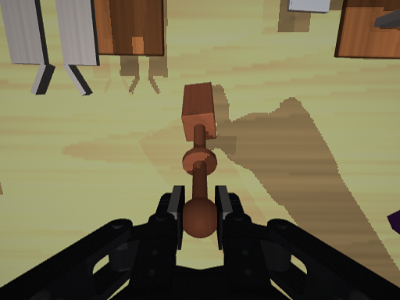

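```bash
python3 -m crank '[[[0,0,0,0,0,0,15],[0,0,0,0,0,0,15],[0,0,0,0,0,0,15]]]' 12; python3 - <<'E'
from h import *
q,d,C=shot('wrist','w37');p=cv2.imread('pics/w36.png');print(np.abs(p.astype(int)-q).mean())
h=cv2.cvtColor(q,cv2.COLOR_BGR2HSV);v,u=np.mgrid[0:384,0:512];P=bydepth(C,u,v,d)
m=(h[...,0]<16)&(h[...,1]>105)&(abs(u-255)<24)&(v>95)&(v<330)
for r in range(100,300,15):
    k=m&(v==r)
    if k.sum(): print(r,k.sum(),P[k].mean(0).round(3))
E
```

```text
clock: 44.62
position: [0.4445, 0.2383, 0.1928]
ee_rot: [0.709, -0.705, -0.001, 0.002]
ft_force: [0.2, -0.5, -5.7]
grip_width: 0.229
0.9071892632378472
115 36 [0.512 0.24  0.096]
130 39 [0.503 0.24  0.122]
145 41 [0.494 0.24  0.138]
160 41 [0.483 0.238 0.131]
175 39 [0.473 0.237 0.133]
190 20 [0.473 0.238 0.172]
205 43 [0.465 0.238 0.172]
220 32 [0.457 0.239 0.175]
235 18 [0.454 0.238 0.191]
250 19 [0.45  0.238 0.2  ]
265 44 [0.45  0.238 0.214]
280 45 [0.447 0.238 0.222]
295 38 [0.438 0.238 0.22 ]
```

About 65° down and nearly stopped; one more gentle pulse.

```bash
cat > ang.py <<'E'
from h import *
import sys
q,d,C=shot('wrist',sys.argv[1])
h=cv2.cvtColor(q,cv2.COLOR_BGR2HSV);v,u=np.mgrid[0:384,0:512];P=bydepth(C,u,v,d);t=pose()[0]
m=(h[...,0]<16)&(h[...,1]>105)&(abs(u-255)<30)&(v>60)&(v<330)&(P[...,2]<t[2]-.02)&(P[...,2]>.03)
for r in range(70,310,12):
    k=m&(v==r)
    if k.sum()>5: print(r,k.sum(),(P[k].mean(0)-[t[0],t[1],t[2]+.0187]).round(3))
cv2.imwrite('pics/'+sys.argv[1]+'s.png',cv2.resize(q,(400,300)))
E
python3 -m crank '[[[0,0,0,0,0,0,19.4],[0,0,0,0,0,0,15],[0,0,0,0,0,0,15]]]' 12; python3 ang.py w38
```

```text
clock: 45.05
position: [0.4445, 0.2383, 0.1928]
ee_rot: [0.709, -0.705, -0.001, 0.002]
ft_force: [-0.8, -0.2, -4.4]
grip_width: 0.231
106 12 [ 0.074 -0.007 -0.127]
118 37 [ 0.066  0.002 -0.111]
130 38 [ 0.058  0.001 -0.096]
142 41 [ 0.051  0.001 -0.081]
154 42 [ 0.043  0.001 -0.08 ]
166 39 [ 0.035 -0.    -0.08 ]
178 26 [ 0.028  0.003 -0.073]
190 18 [ 0.029 -0.001 -0.04 ]
202 17 [ 0.022  0.001 -0.04 ]
214 24 [ 0.014  0.001 -0.043]
```

View pics/w38s.png

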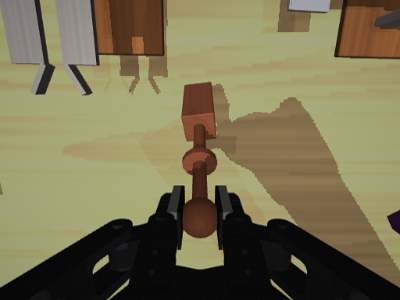

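```bash
python3 -m crank '[[[0,0,0,0,0,0,19.6],[0,0,0,0,0,0,15],[0,0,0,0,0,0,15]]]' 12; python3 ang.py w39
```

```text
clock: 45.48
position: [0.4445, 0.2383, 0.1928]
ee_rot: [0.709, -0.705, -0.001, 0.002]
ft_force: [-1.0, -0.4, -5.0]
grip_width: 0.23
118 37 [ 0.066  0.002 -0.113]
130 39 [ 0.058  0.002 -0.097]
142 41 [ 0.051  0.001 -0.082]
154 42 [ 0.043  0.001 -0.079]
166 40 [ 0.035 -0.    -0.08 ]
178 31 [ 0.027  0.001 -0.076]
190 18 [ 0.029 -0.    -0.04 ]
202 12 [ 0.022  0.003 -0.04 ]
214 25 [ 0.014  0.    -0.043]
```

```bash
python3 -m crank '[[[0,0,0,0,0,0,19.8],[0,0,0,0,0,0,15],[0,0,0,0,0,0,15]]]' 12; python3 ang.py w40
```

```text
clock: 45.9
position: [0.4445, 0.2383, 0.1928]
ee_rot: [0.709, -0.705, -0.001, 0.002]
ft_force: [-0.6, 1.0, -5.6]
grip_width: 0.239
118 35 [ 0.065  0.002 -0.114]
130 39 [ 0.058  0.002 -0.098]
142 41 [ 0.051  0.001 -0.083]
154 42 [ 0.043  0.001 -0.079]
166 40 [ 0.035 -0.    -0.081]
178 36 [ 0.027 -0.    -0.078]
190 16 [ 0.028 -0.    -0.04 ]
202 20 [ 0.022  0.001 -0.04 ]
214 26 [ 0.014 -0.    -0.043]
```

```bash
python3 -m crank '[[[0,0,0,0,0,0,20],[0,0,0,0,0,0,15],[0,0,0,0,0,0,15]]]' 12; python3 ang.py w41
```

```text
clock: 46.32
position: [0.4445, 0.2383, 0.1928]
ee_rot: [0.709, -0.705, -0.001, 0.002]
ft_force: [0.4, -0.8, -4.7]
grip_width: 0.238
118 36 [ 0.065  0.002 -0.116]
130 38 [ 0.058  0.002 -0.099]
142 41 [ 0.051  0.001 -0.084]
154 42 [ 0.043  0.001 -0.08 ]
166 41 [ 0.035 -0.    -0.081]
178 37 [ 0.027 -0.001 -0.078]
190 17 [ 0.029 -0.    -0.04 ]
202 22 [ 0.022  0.    -0.04 ]
214 26 [ 0.014 -0.    -0.043]
```

```bash
python3 -m crank '[[[0,0,0,0,0,0,20.4],[0,0,0,0,0,0,15],[0,0,0,0,0,0,15]]]' 12; python3 ang.py w42
```

```text
clock: 46.75
position: [0.4445, 0.2383, 0.1928]
ee_rot: [0.709, -0.705, -0.001, 0.002]
ft_force: [0.5, -0.6, -5.0]
grip_width: 0.237
118 35 [ 0.065  0.002 -0.119]
130 37 [ 0.057  0.002 -0.102]
142 40 [ 0.05   0.002 -0.086]
154 40 [ 0.043  0.001 -0.08 ]
166 40 [ 0.035  0.    -0.081]
178 38 [ 0.027 -0.002 -0.08 ]
190 16 [ 0.028  0.    -0.044]
202 18 [ 0.022 -0.001 -0.04 ]
214 26 [ 0.014 -0.    -0.042]
```

```bash
python3 -m crank '[[[0,0,0,0,0,0,20.9],[0,0,0,0,0,0,15],[0,0,0,0,0,0,15]]]' 12; python3 ang.py w43
```

```text
clock: 47.18
position: [0.4445, 0.2383, 0.1927]
ee_rot: [0.709, -0.705, -0.001, 0.002]
ft_force: [-0.4, -0.5, -6.1]
grip_width: 0.247
130 31 [ 0.055  0.001 -0.133]
142 35 [ 0.048  0.002 -0.111]
154 38 [ 0.041  0.002 -0.092]
166 40 [ 0.034  0.001 -0.084]
178 39 [ 0.026 -0.    -0.085]
190 38 [ 0.018 -0.001 -0.081]
202 31 [ 0.021  0.    -0.041]
214 43 [ 0.014 -0.    -0.042]
226 19 [ 0.005  0.    -0.045]
```

```bash
python3 -m crank '[[[0,0,0,0,0,0,21.2],[0,0,0,0,0,0,15],[0,0,0,0,0,0,15]]]' 12; python3 ang.py w44
```

```text
clock: 47.6
position: [0.4445, 0.2383, 0.1928]
ee_rot: [0.709, -0.705, -0.001, 0.002]
ft_force: [0.2, -0.4, -6.0]
grip_width: 0.252
142 34 [ 0.047  0.002 -0.121]
154 37 [ 0.04   0.002 -0.1  ]
166 40 [ 0.034  0.002 -0.085]
178 40 [ 0.025  0.    -0.086]
190 38 [ 0.018 -0.001 -0.082]
202 23 [ 0.021  0.    -0.043]
214 42 [ 0.014  0.    -0.043]
226 22 [ 0.005 -0.    -0.045]
```

View pics/w44s.png

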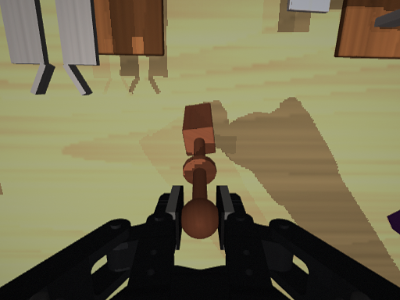

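```bash
python3 -m crank '[[[0,0,0,0,0,0,21.8],[0,0,0,0,0,0,15],[0,0,0,0,0,0,15]]]' 12; python3 ang.py w45
```

```text
clock: 48.02
position: [0.4444, 0.2383, 0.1927]
ee_rot: [0.709, -0.705, -0.001, 0.002]
ft_force: [-0.9, -1.4, -4.8]
grip_width: 0.259
166 14 [ 0.023 -0.006 -0.144]
178 33 [ 0.019  0.001 -0.112]
190 37 [ 0.015  0.001 -0.092]
202 37 [ 0.006  0.    -0.09 ]
214 37 [ 0.005 -0.001 -0.066]
226 40 [ 0.005  0.    -0.046]
238 24 [-0.003  0.001 -0.046]
```

Nearly plumb now (about 2–3° off) and still held. Move in front of the slot, gently, and measure the slot.

```bash
python3 -m crank '[[[0,0.1,0,0,0,0,15],[0,0.25,0,0,0,0,15],[0,0.4,0,0,0,0,15],[0,0.4,0,0,0,0,15],[0,0.35,0,0,0,0,15],[0,0.2,0,0,0,0,15],[0,0.07,0,0,0,0,15],[0,0,0,0,0,0,15]]]' 15; python3 ang.py w46
```

```text
clock: 49.08
position: [0.4446, 0.3442, 0.1927]
ee_rot: [0.709, -0.706, -0.001, 0.002]
ft_force: [-0.0, -0.2, -4.7]
grip_width: 0.259
166 32 [ 0.025  0.002 -0.133]
178 36 [ 0.022  0.002 -0.102]
190 38 [ 0.015  0.001 -0.091]
202 37 [ 0.007  0.    -0.088]
214 36 [ 0.008 -0.001 -0.058]
226 41 [ 0.005  0.    -0.046]
238 21 [-0.004 -0.    -0.047]
```

View pics/w46.png

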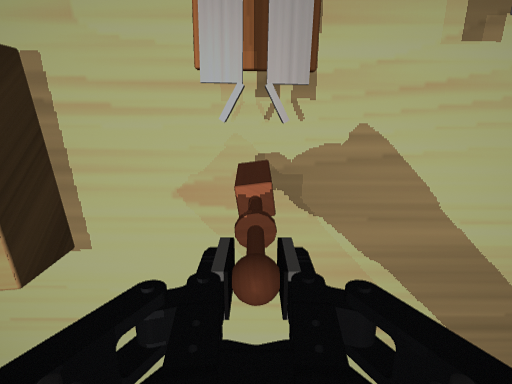

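```bash
python3 - <<'E'
from h import *
C=cam('wrist');p=cv2.imread('pics/w46.png');g=cv2.cvtColor(p,cv2.COLOR_BGR2HSV)
for r in (10,30,50,70):
    m=(g[r,190:325,1]<45);us=np.nonzero(m)[0]+190;b=np.argmax(np.diff(us));e=[us[0]-.5,us[b]+.5,us[b+1]-.5,us[-1]+.5]
    w=onplane(C,e,[r]*4,.15);print(r,e,w[:,1].round(4),w[0,0].round(4),'mid',w[1:3,1].mean().round(4),w[[0,3],1].mean().round(4))
print(onplane(C,[220,285,223,225,300],[122,122,122,83,83],.15))
q=proj(C,np.array([[.4446,.3442,.1625]]));print(q)
E
```

```text
10 [np.float64(197.5), np.float64(242.5), np.float64(268.5), np.float64(313.5)] [0.3749 0.3507 0.3367 0.3125] 0.5676 mid 0.3437 0.3437
30 [np.float64(198.5), np.float64(242.5), np.float64(267.5), np.float64(311.5)] [0.3748 0.3508 0.3371 0.3131] 0.558 mid 0.344 0.344
50 [np.float64(198.5), np.float64(242.5), np.float64(267.5), np.float64(310.5)] [0.3753 0.3509 0.337  0.3131] 0.548 mid 0.3439 0.3442
70 [np.float64(199.5), np.float64(242.5), np.float64(266.5), np.float64(309.5)] [0.3753 0.351  0.3374 0.3131] 0.5377 mid 0.3442 0.3442
[[0.50926176 0.36452442 0.15      ]
 [0.50938148 0.32607023 0.15      ]
 [0.50926729 0.36274977 0.15      ]
 [0.53090002 0.36102422 0.15      ]
 [0.5310358  0.31815715 0.15      ]]
[[254.07062303 231.77494457]]
```

Slot middle y ≈ 0.344, seat x ≈ 0.5635. The pendant (collar at (256,231)) is in line. Going in slowly.

```bash
python3 -m crank '[[[0.05,0,0,0,0,0,15],[0.12,0,0,0,0,0,15],[0.2,0,0,0,0,0,15],[0.22,0,0,0,0,0,15],[0.22,0,0,0,0,0,15],[0.2,0,0,0,0,0,15],[0.15,0,0,0,0,0,15],[0.08,0,0,0,0,0,15]]]' 15; python3 ang.py w47
```

```text
clock: 50.12
position: [0.5194, 0.3444, 0.1926]
ee_rot: [0.709, -0.706, -0.001, 0.002]
ft_force: [0.2, 0.9, -5.1]
grip_width: 0.256
166 21 [ 0.026  0.    -0.128]
178 22 [ 0.022  0.    -0.099]
190 22 [ 0.015  0.    -0.091]
202 21 [ 0.008  0.001 -0.084]
214 27 [ 0.012 -0.    -0.046]
226 40 [ 0.005 -0.    -0.046]
238 21 [-0.004 -0.001 -0.047]
```

View pics/w47.png

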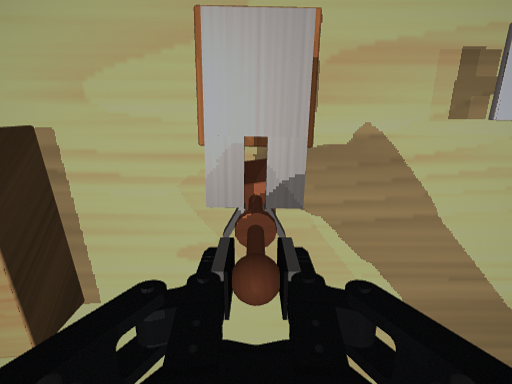

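The rod is between the guides, the collar (256,230) above them, the slot straight ahead. Continue.

```bash
python3 -m crank '[[[0.05,0,0,0,0,0,15],[0.1,0,0,0,0,0,15],[0.14,0,0,0,0,0,15],[0.14,0,0,0,0,0,15],[0.12,0,0,0,0,0,15],[0.09,0,0,0,0,0,15],[0.05,0,0,0,0,0,15],[0,0,0,0,0,0,15]]]' 15; python3 ang.py w48
```

```text
clock: 51.18
position: [0.5604, 0.3445, 0.1927]
ee_rot: [0.709, -0.706, -0.001, 0.002]
ft_force: [-0.1, 0.4, -5.6]
grip_width: 0.258
202 8 [ 0.006 -0.001 -0.091]
214 26 [ 0.013 -0.001 -0.046]
226 41 [ 0.005 -0.    -0.046]
238 22 [-0.004 -0.    -0.048]
```

View pics/w48.png

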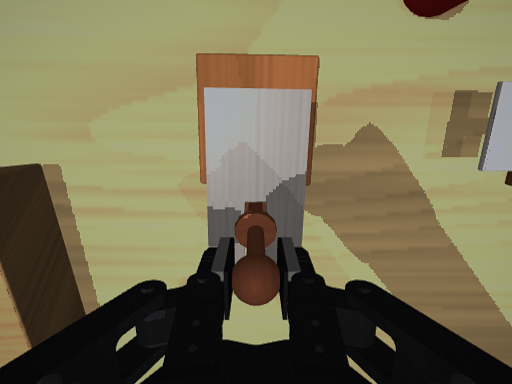

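Collar above the plate near the slot's end. Lower until it rests.

```bash
python3 -m crank '[[[0,0,-0.05,0,0,0,15],[0,0,-0.06,0,0,0,15],[0,0,-0.04,0,0,0,15],[0,0,0,0,0,0,15],[0,0,0,0,0,0,15]]]' 15; python3 -m crank '[[[0,0,-0.025,0,0,0,15],[0,0,0,0,0,0,15],[0,0,0,0,0,0,15]]]' 15;  python3 -m crank '[[[0,0,-0.025,0,0,0,15],[0,0,0,0,0,0,15],[0,0,0,0,0,0,15]]]' 15
```

```text
clock: 51.85
position: [0.5607, 0.3447, 0.1847]
ee_rot: [0.709, -0.705, -0.001, 0.001]
ft_force: [-0.1, -1.2, 3.6]
grip_width: 0.254
clock: 52.22
position: [0.5614, 0.3449, 0.1844]
ee_rot: [0.709, -0.706, -0.001, -0.0]
ft_force: [0.8, -2.0, 10.4]
grip_width: 0.253
clock: 52.6
position: [0.5619, 0.3454, 0.1841]
ee_rot: [0.709, -0.706, -0.0, -0.001]
ft_force: [0.2, -1.3, 15.1]
grip_width: 0.252
```

```bash
python3 -m crank '[[[0,0,0.04,0,0,0,15],[0,0,0,0,0,0,15]]]' 15; python3 ang.py w49; python3 - <<'E'
from h import *
p,d,C=shot('scene','s49')
cv2.imwrite('pics/s49c.png',cv2.resize(p[70:170,290:400],None,fx=5.5,fy=5.5,interpolation=cv2.INTER_CUBIC))
E
```

```text
clock: 52.85
position: [0.5607, 0.3452, 0.1843]
ee_rot: [0.709, -0.705, -0.001, 0.0]
ft_force: [1.6, 1.0, 6.9]
grip_width: 0.257
214 24 [ 0.012 -0.001 -0.046]
226 40 [ 0.005 -0.    -0.046]
238 22 [-0.003 -0.001 -0.047]
```

View pics/w49.png

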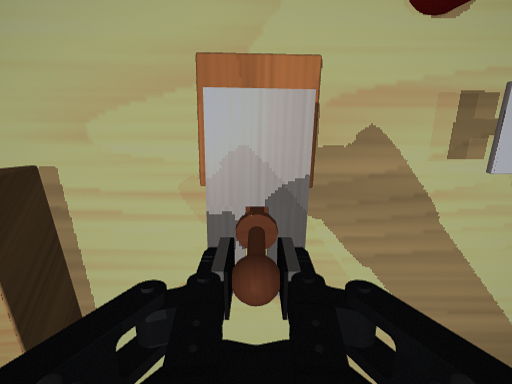

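View pics/s49c.png

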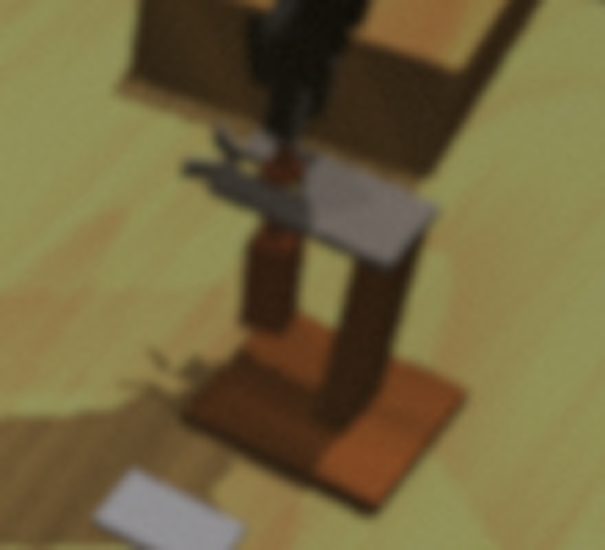

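The collar rests on the plate, the bob hangs straight below the slot. Ease the pressing, open, and rise.

```bash
python3 -m crank '[[[0,0,0.02,0,0,0,19],[0,0,0,0,0,0,23],[0,0,0,0,0,0,27],[0,0,0,0,0,0,32],[0,0,0,0,0,0,38],[0,0,0,0,0,0,44],[0,0,0,0,0,0,48],[0,0,0,0,0,0,50]]]' 20; python3 - <<'E'
from h import *
shot('wrist','w50')
E
```

```text
clock: 53.95
position: [0.5603, 0.3445, 0.1844]
ee_rot: [0.709, -0.705, -0.001, 0.002]
ft_force: [0.7, 0.3, 0.0]
grip_width: 0.583
```

View pics/w50.png

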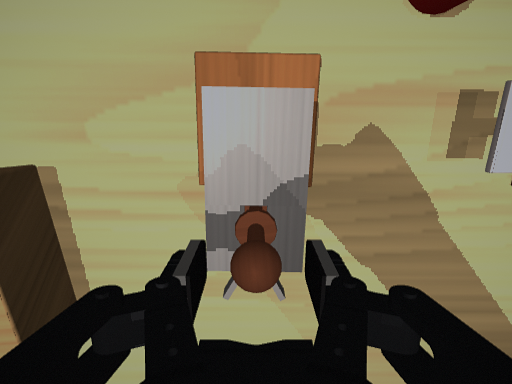

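Free and hanging: ball (256,267), collar (256,230). Rise and check everything.

```bash
python3 -m crank '[[[0,0,0.2,0,0,0,50],[0,0,0.5,0,0,0,50],[0,0,0.7,0,0,0,50],[0,0,0.7,0,0,0,50],[-0.4,0,0.4,0,0,0,50],[-0.4,0,0,0,0,0,50],[-0.3,0,0,0,0,0,50],[0,0,0,0,0,0,50]]]' 20; python3 - <<'E'
from h import *
np.set_printoptions(suppress=True,precision=4)
p,d,C=shot('wrist','w51')
h=cv2.cvtColor(p,cv2.COLOR_BGR2HSV);v,u=np.mgrid[0:384,0:512];P=bydepth(C,u,v,d)
m=(h[...,0]<16)&(h[...,1]>105)&(abs(P[...,1]-.344)<.03)
for lo,hi in((.195,.22),(.148,.162)):
    q=P[m&(P[...,2]>lo)&(P[...,2]<hi)];print(len(q),q.mean(0) if len(q) else 0,q.min(0),q.max(0))
s,d,C=shot('scene','s51')
cv2.imwrite('pics/s51c.png',cv2.resize(s[70:290,170:410],None,fx=2.7,fy=2.7,interpolation=cv2.INTER_CUBIC))
E
```

```text
clock: 55.0
position: [0.4935, 0.345, 0.3359]
ee_rot: [0.709, -0.705, -0.001, 0.001]
ft_force: [0.2, 0.4, 0.5]
grip_width: 0.586
575 [0.562  0.3441 0.2086] [0.5503 0.3332 0.2007] [0.5732 0.3551 0.2138]
3 [0.6437 0.3161 0.1501] [0.6435 0.3152 0.1498] [0.6437 0.3171 0.1508]
```

View pics/w51.png

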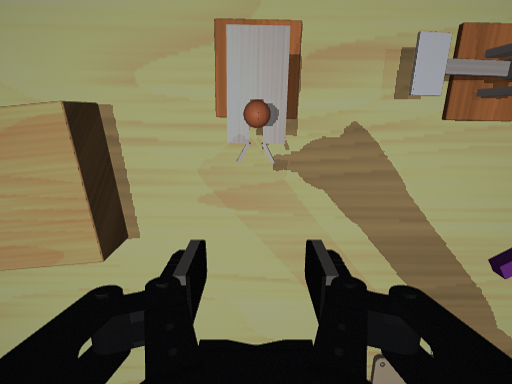

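View pics/s51c.png

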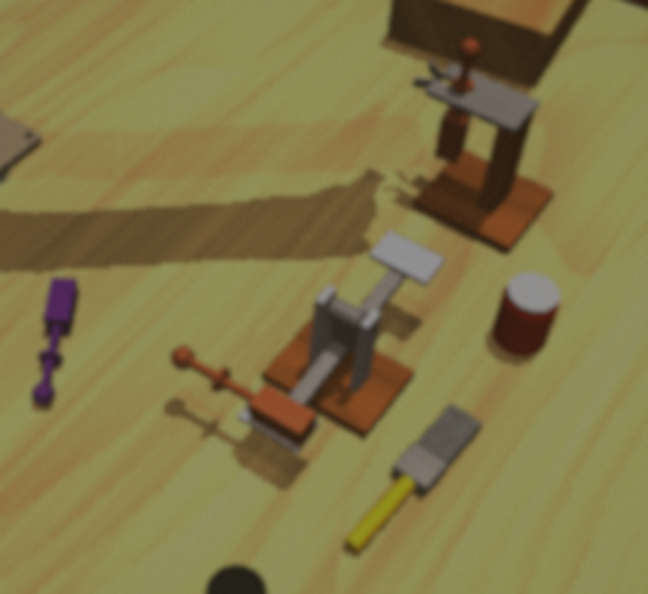

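The ball is 1–2 mm from straight above the seat, its centre at about 0.201 (expected 0.200). Pendant b lies on its pan, and the bystanders are untouched. Handing in.

```bash
python3 -c "
from workcell import manip
print(manip.hand_in(), manip.get_obs()['clock'])"
```

```text
the job is handed in; nothing more can be done
the job is handed in; nothing more can be done
```

The heavier pendant (a) is hanging by its collar in the slot of the hanger. The lighter one (b) is lying on the right pan. The job was done at 55.0 s, but I dropped a once on the way.

- **Weighing:** I laid a on the left pan and b on the right. The left side stayed down, and the wrist loads agreed: about 5.4 N for a and about 3.9 N for b.
- **The drop:** The first time I eased the grip, a slipped out and fell about 9 cm (bob's bottom to bench). I picked it up by its bob and laid it back on the left pan. The left side dropped again and b stayed in place, so I gripped a by its ball and lifted it again.
- **Second easing:** The force setting alone did not ease the grip, so I used short opening pulses and re-closed each time. It swung down to about 5° from plumb by the camera's depth, not exactly plumb. I then slid it into the slot, lowered it until the collar rested on the plate, and let go.
- **Last checks:** The ball is within about 2 mm of straight above the seat, at a height of about 0.201 m (0.200 expected). The wrist force is near zero with the gripper well clear. The brush, the tin and the jar look undisturbed in the pictures; I did not measure them.
- **Off my estimate:** The collar met the plate about 3 mm higher than I had calculated. I pressed on it with about 15 N for a moment before backing off.

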